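# Press a junction box onto a mini solar module

### The arm

A 7-joint arm with a two-finger parallel gripper is mounted at the origin on the work surface. World frame = base frame: x ahead of the robot, y to its left, z up, the work surface at z = 0. Lengths are in m, angles in rad, forces in N, time in s.
With the tool pointing down it reaches from about 0.425 to 0.95 m from the base axis. Payload 16.7 kg.
Tool frame: the origin (TCP) lies midway between the tips of the shut fingers; the grasp point (between the pads) lies 19 mm behind it (grasp_offset is the distance from the TCP to the grasp point, in m); z points along the fingers, y is the line along which they close (so a half turn about z gives the same grasp; the last joint's range is limited). The gripper opens to 94 mm and grips with 3 to 60 N. Pads are 16 mm wide; open, the fingers measure 119 mm over their backs; the gripper's body (75 mm by 177 mm) begins 78 mm behind the grasp point.
Start: joints at [1, 0.426, 0.074, 1.606, -0.034, 1.111, -0.067], TCP at [0.276, -0.616, 0.205] pointing down, gripper open.
Joint ranges: [-2.85, 2.85], [-0.5, 2.14], [-1.23, 1.37], [0.21, 2.46], [-1.02, 4.16], [0.16, 2.05], [-2.73, 2.73]. Speed limits (rad/s): [1.89, 1.89, 2.39, 2.39, 3.01, 3.01, 3.01].

### API

Orientations are given as a 3x3 rotation matrix whose columns are the frame's x, y, z axes.
In Python, from rig import * gives the robot as it stands.
- The arm moves only by the shell command python3 -m crank 'ROWS' [FORCE]. ROWS is JSON, a list of rows, each an object of numbers: "x", "y", "z": the shift along the tool's x, y, z each as a share of 400 mm, from -1 to 1; "turn": the turn about the tool's z as a share of 90 degrees, from -1 to 1; "jaw": the closure, from 0 (fully open) to 1 (shut). In form: [{"x": .., "y": .., "z": .., "turn": .., "jaw": ..}, ...]. A call has 1 to 10 rows; each row shifts and turns the commanded pose from where the row before left it, along the tool's axes as they then stand; what a row does not reach is not made up. A row lasts 1/10 s, in which the tool goes at most 50 mm and 8.59 degrees, less where a joint would pass 70% of its speed; a pose out of reach is approached as far as the arm can. A call with a number of a shift or a turn outside -1 to 1 is refused whole. A call with a gripper value outside its range is refused whole. The fingers move at their own pace and stop on an object; FORCE is the grip in N (left out, the last holds). Time passes only in rows, so rows that do not move let the fingers close. It gives the time, the measured TCP pose, the force, the opening and the grip force at its end, in the units of the state.
- state(): the state, without advancing time (a new reading comes with each control period).
- get_image(name): name is "side" or "top" or "wrist"; returns a dict with "frame" (420x560x3 uint8, red, green, blue), "range_z" (420x560 float32, m along the optical axis (not along the pixel's ray), 0 where there is no reading), "camera_matrix" (3x3 intrinsics, pixels), "k1" (the pictures are not rectified: a ray, as slopes to the right and down, at radius r is drawn at 1 + k1 r^2 times it, then the intrinsics apply), "origin" and "attitude" of the camera in the world. Camera axes: x right, y down, z forward; pixel columns grow to the right and rows downward; lengths in m; the calibration is good to about 2 mm. A picture is of the moment at which its call begins.
- close_job(): hands the job in; it is judged then, once.
Trained networks look in a picture, given as the dict that the camera call returned (one of the last four; its "shot" number tells which), for a name from the list of things; names that differ only in an ending like _2 or _b are one class to them, and where a whole thing is asked for, a point or a joint stands for the part that bears it (a point fixed in the world has none). Each returns a list of dicts, best first, with "score" (0 to 1); they miss things now and then, are a little off and sometimes report something else, mostly with a low value. They report only what shows in the picture. A call takes as long as a camera call. They do not tell look-alikes from the thing itself.
- trace(picture, target): "mask" (420x560 bool, what is visible of it).
- pinpoint(picture, target): "at" ([x, y, z] in m, in the coordinates of the camera as it stood for that picture, good to about 4 mm: a listed point, or the origin of a listed thing).
The state is a dict: "time": time; "joint_pos": joint angles; "qd": joint speeds; "joint_efforts": joint torques, N m; "tcp_pos": TCP position; "tcp_rot": TCP orientation; "wrist_force": force on the tool from outside, world axes, zero at the start; "ft_torque": the same for the moment, N m; "finger_gap": finger opening in m; "grip_force": force on a finger pad.
Only numpy, scipy, OpenCV 4.12 (cv2) and the standard library are available. Lean on these libraries where they do the work, as an engineer would, in place of code of your own. Each camera call takes 0.05 s, during which the arm holds its last target. There are 200 camera calls.

### The job

Set the black junction box on the corner marks on the back of the solar module lying in the pillar press, with its cable glands towards the open front of the press, and let go of it. Then wind the press down by its star wheel until the foot holds the box with its spring squeezed about half-way, never bottoming it, and leave it clamped. Do not shift the module, and leave everything else on the bench as it lies.

Things in the scene. Friction and masses are not known exactly. Their poses are not given: they have to be found in the camera images.
- press: blue pillar screw press, fixed. Origin: on the table top under the vertical screw axis. -x is its open front (towards the robot, turned up to 0.15 rad), y runs across, z up. Bed plate 190 (x) by 290 (y) by 22 mm high. Two round steel pillars, 22 mm thick, at y = +122 and -122 mm, up to 217 mm height (collars 38 mm across on the bed)
- crosshead (a point): point on the screw axis at the underside of the press's crosshead, 162 mm above the table. The crosshead, 44 mm deep (x) and 285 mm wide (y), is 45 mm high, with a round boss of 24 mm radius. It and the star wheel above overhang the marks: an upright gripper does not fit beneath; one with its back leaning 35 to 45 degrees to the open front does
- lamp_stem (a point): point on a fixed black upright lamp stem, 12 mm thick, 250 mm above the table, at x = 82, y = 78 mm of the press; the stem rises from the bed to 400 mm, and a small white lamp head sits above it to the back and left (60 mm wide, up to 430 mm height). It is in the way of a gripper going round the back of the wheel
- wheel (a joint): turn of the star wheel in rad, growing clockwise seen from above; clockwise winds the foot down, 20 mm per full turn (3.18 mm per rad); it needs about 0.15 N m (2 to 3 N at the spokes), stays where it is left, and can be wound from -0.9 to 9
- wheel_hub (a point): centre of the star wheel, on the screw axis at the mid-height of its four level spokes, 90 degrees apart; this point's x axis lies along the red-ended one. Steel spokes 10 mm thick run from the hub (40 mm across, top 23 mm above this point) to 22 mm balls centred 80 mm out. Starts about 268 mm above the table, 61 mm over the crosshead's top, and goes down with the screw
- foot (a joint): how far the sprung foot is squeezed up into its sleeve, m: 0 = free, 0.012 = bottomed; 1.5 N per mm. Half-way is 0.006. The foot's yellow stem vanishes into the sleeve as it is squeezed
- foot_face (a point): centre of the flat lower face of the press foot, a 30 mm round black rubber pad facing down; a 28 mm round sleeve follows 19 mm higher. At the start it hangs 10 to 16 mm above where the top of the placed junction box will be
- mark (a point): centre of the black corner marks on the white back of the solar module, on that surface, 27 mm above the table; under the screw axis to about 1 mm, x axis parallel to the press's. The module is loose: 122 (x) by 180 (y) by 5 mm, centred 15 mm in front of this point, between 3 mm high nest strips
- jbox_center (a point): centre of the junction box (half-way up, 9 mm above what it stands on): loose black plastic box, 60 (x) by 46 (y) by 18 mm high, about 70 g, z up. When placed, its axes are parallel to those of mark. It starts on the table to the left or right of the press, turned up to 0.35 rad
- glands (a point): tip of the junction box's -x end, 41 mm from its centre: two grey cable glands, 9 mm thick, 24 mm apart, stick 11 mm out of that end at mid-height
- flux_bottle: bystander: small bottle, 44 mm across, 85 mm high, red cap; origin at its foot; stands on the other side of the press from the junction box
- cutters: bystander: side cutters with blue handles, 130 mm long, 62 mm wide, 14 mm high; origin at the pivot, underside
- tape_roll: bystander: roll of orange tape lying flat, 76 mm across, 24 mm high; origin at its underside centre
- screwdriver: bystander: screwdriver with red handle lying on the table, 200 mm long, 26 mm high; origin half-way along, underside
- dispenser: bystander: yellow tape dispenser, 150 by 56 mm, 90 mm high; origin under its centre
- multimeter: bystander: orange multimeter lying flat, 150 by 78 by 41 mm; origin under its centre
- tweezers: bystander: steel tweezers lying flat, 137 mm long, 20 mm wide, 8 mm high; origin half-way along, underside
There are look-alikes about, which are no part of the job. What is shaped like the part that bears mark but blue or yellow is not meant.

How it is judged:
On the way, in this order (a step that is already met when the one before it is completed fails the run):
1. the junction box stands on the marks, let go, with the foot still clear of it (horizontal distance between jbox_center and mark below 0.005 m and z of jbox_center in the frame of mark below 0.011 m and angle between the x axis of jbox_center and the x axis of mark, either way round below 0.12 rad and contact force between jbox and the fingers below 0.05 N and value of joint foot below 0.001 m and x of glands in the frame of mark below -0.03 m), for 0.2 s.
2. the foot comes down on the box (value of joint foot above 0.0015 m), for 0.1 s.
At the end, for the whole second after the job is handed in: the junction box lies flat on the module within 5 mm of the centre of the marks and 0.12 rad of square to them, glands to the front, clamped by the press foot whose spring is squeezed 3 to 9 mm; the wheel is at rest; the module has not shifted by 5 mm (value of joint foot between 0.003 and 0.009 m and horizontal distance between jbox_center and mark below 0.005 m and z of jbox_center in the frame of mark between 0.006 and 0.011 m and angle between the x axis of jbox_center and the x axis of mark, either way round below 0.12 rad and angle between jbox_center's own z axis and vertical below 0.08 rad and velocity of joint wheel between -0.05 and 0.05 rad/s and distance of mark from where it was at the start of the episode below 0.005 m and x of glands in the frame of mark below -0.03 m); the robot touches nothing.
It fails at once if the foot's spring is bottomed (value of joint foot above 0.0113 m).
It fails at once if the module is shifted in the press (distance of mark from where it was at the start of the episode above 0.006 m).
It fails at once if something else on the bench is disturbed (distance of any of flux_bottle, cutters, tape_roll, screwdriver, dispenser, multimeter, tweezers from where it was at the start of the episode above 0.02 m or angle between flux_bottle's own z axis and vertical above 0.5 rad).
It also fails if it takes over 72 s, if anything falls off the work surface, if the arm or the gripper's body presses on something with over 40 N, if the wrist force passes 120 N, or if a joint passes its speed limit or range.

## Working session

There is one attempt and no reset: what is moved stays moved. The work goes in short steps, Python scripts to look and compute and a shell command to move; the robot and the scene stay as the last step left them, time stands still between calls to the robot, and variables do not carry over. Pictures are saved under pics/ and viewed, at most 12 in all, crops included, and the job is handed in when it is done.

```bash
ls; mkdir -p pics; cat > h.py <<'E'
from rig import *
import numpy as np, cv2
def save(im,n): cv2.imwrite('pics/'+n,im['frame'][:,:,::-1])
def W(im,p): return np.array(im['origin'])+np.array(im['attitude'])@np.array(p)
def find(im,names,k=2):
    for n in names:
        for d in pinpoint(im,n)[:k]: print(n,round(d['score'],2),np.round(W(im,d['at']),4))
def cloud(im):
    K=np.array(im['camera_matrix']);h,w=im['range_z'].shape
    u,v=np.meshgrid(np.arange(w),np.arange(h))
    xd=(u-K[0,2])/K[0,0]; yd=(v-K[1,2])/K[1,1]; x,y=xd.copy(),yd.copy()
    for _ in range(8):
        f=1+im['k1']*(x*x+y*y); x,y=xd/f,yd/f
    z=im['range_z']; P=np.stack([x*z,y*z,z],-1)
    return P@np.array(im['attitude']).T+np.array(im['origin'])
E
python3 - <<'E'
from h import *
s=state();print({k:np.round(v,3).tolist() for k,v in s.items()})
ims=[]
for c in('top','side'):
    im=get_image(c);save(im,c+'0.png');print(c,im['origin'],np.round(im['attitude'],2).tolist())
    find(im,['press','crosshead','lamp_stem','wheel_hub','foot_face','mark','jbox_center','glands','flux_bottle','cutters','tape_roll','screwdriver','dispenser','multimeter','tweezers'],3)
    ims.append(im['frame'][:,:,::-1])
cv2.imwrite('pics/both.png',cv2.resize(np.vstack(ims),(0,0),fx=.714,fy=.714))
E
```

```text
pics
{'time': 0.0, 'joint_pos': [1.0, 0.427, 0.074, 1.607, -0.034, 1.111, -0.067], 'qd': [-0.0, -0.0, -0.0, 0.001, -0.001, 0.0, -0.002], 'joint_efforts': [-0.002, -93.581, 3.665, -45.418, -0.049, 0.02, 0.0], 'tcp_pos': [0.276, -0.615, 0.205], 'tcp_rot': [[0.912, 0.409, -0.001], [0.409, -0.912, 0.001], [-0.0, -0.001, -1.0]], 'wrist_force': [-0.201, 1.024, -0.024], 'ft_torque': [-0.034, 0.017, -0.018], 'grip_force': 0.0, 'finger_gap': 0.094}
top [ 0.38668851 -0.00511336  1.61013546] [[0.01, -1.0, 0.1], [-1.0, -0.01, 0.01], [-0.01, -0.1, -1.0]]
press 0.92 [0.6675 0.0304 0.001 ]
crosshead 0.57 [0.6677 0.0328 0.1594]
lamp_stem 0.95 [0.7353 0.1169 0.2543]
lamp_stem 0.2 [0.5365 0.3391 0.0089]
wheel_hub 0.92 [0.669  0.0307 0.2663]
wheel_hub 0.31 [ 7.085e-01 -2.990e-01 -7.000e-04]
mark 0.97 [ 0.26   -0.3126  0.0055]
mark 0.92 [0.3935 0.0042 0.0079]
mark 0.77 [0.2455 0.3434 0.0063]
jbox_center 0.46 [0.5831 0.3406 0.006 ]
glands 0.78 [0.5398 0.3411 0.0104]
flux_bottle 0.72 [ 0.6122 -0.3364 -0.0039]
cutters 0.81 [0.4154 0.2049 0.0011]
cutters 0.43 [ 0.6114 -0.3335 -0.001 ]
cutters 0.37 [6.643e-0
[... 670 characters left out ...]
foot_face 0.41 [0.6574 0.0297 0.0611]
mark 0.93 [0.661  0.0276 0.029 ]
mark 0.69 [ 0.3957 -0.0037  0.0059]
mark 0.69 [0.2415 0.3389 0.0012]
jbox_center 0.78 [0.5765 0.3383 0.0101]
jbox_center 0.26 [0.7001 0.3574 0.0016]
glands 0.65 [ 0.5836  0.5103 -0.002 ]
glands 0.64 [0.5365 0.3384 0.0076]
flux_bottle 0.72 [ 0.6105 -0.3351  0.0043]
cutters 0.56 [0.4143 0.2051 0.0006]
tape_roll 0.9 [ 0.4066 -0.2256  0.0058]
screwdriver 0.89 [0.7004 0.3566 0.0026]
screwdriver 0.59 [ 0.5872  0.5107 -0.    ]
dispenser 0.67 [0.5839 0.5076 0.0009]
multimeter 0.95 [ 5.597e-01 -4.857e-01 -2.000e-04]
multimeter 0.5 [0.536  0.3361 0.0103]
multimeter 0.44 [0.6606 0.0284 0.2659]
tweezers 0.48 [ 0.7044 -0.2978 -0.0033]
```

View pics/top0.png

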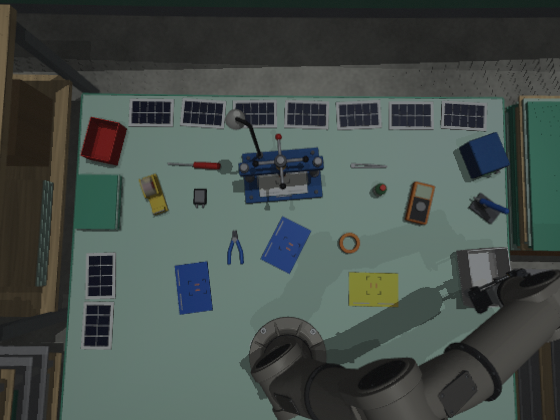

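View pics/side0.png

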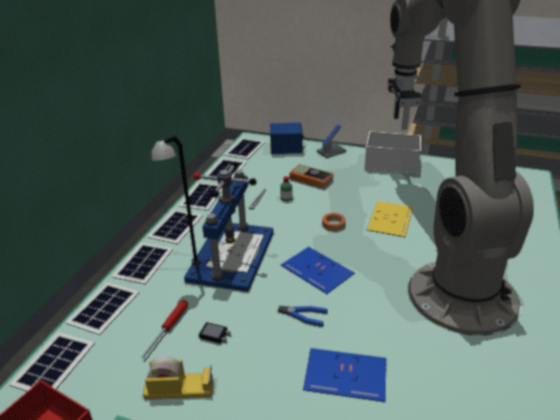

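The top view shows the press at (280,175), with the red-ended spoke pointing backwards and the lamp at (255,140). The box is at (200,197) with its glands towards the robot, and the screwdriver lies behind it at (200,166). The side view shows the same layout. Next I'll measure the yaws and stretch the arm beyond its reach, to see whether that tilts the tool.

```bash
python3 - <<'E'
from h import *
im=get_image('top');P=cloud(im)
def rect(m,lo,hi,n):
    q=P[m&(P[...,2]>lo)&(P[...,2]<hi)]
    r=cv2.minAreaRect((q[:,:2]*1000).astype(np.float32));print(n,len(q),r,'z',np.median(q[:,2]))
m=trace(im,'press')[0]['mask'];rect(m,.012,.035,'bed');rect(m,.19,.225,'xhead')
m=trace(im,'jbox_center');print([(d['score'],d['mask'].sum()) for d in m]);m=m[0]['mask'];rect(m,.0,.03,'jbox');rect(m,.012,.03,'jboxtop')
# red ball
f=im['frame'].astype(int);r=(f[...,0]>110)&(f[...,1]<70)&(f[...,2]<70)&(P[...,2]>.2)&(P[...,0]>.6)&(abs(P[...,1]-.03)<.12)
print('redball',P[r].mean(0),r.sum())
w=trace(im,'wheel_hub')[0]['mask']&(P[...,2]>.24);d=P[w];print(w.sum(),d.mean(0))
rr=np.hypot(d[:,0]-.664,d[:,1]-.029);a=np.degrees(np.arctan2(d[:,1]-.029,d[:,0]-.664))[(rr>.065)&(rr<.1)];print(np.histogram(a,36,(-180,180))[0])
E
python3 -m crank '[{"z":-0.125},{"z":-0.125},{"z":-0.125},{"z":-0.125},{"z":-0.125},{"z":-0.125},{"z":-0.125},{"z":-0.125},{"z":-0.125},{"z":-0.125}]'
```

```text
bed 1584 ((663.3148803710938, 32.383056640625), (190.67291259765625, 289.78521728515625), 5.547353267669678) z 0.022158692929566293
xhead 832 ((692.4913330078125, 34.86383056640625), (104.47174835205078, 285.5716857910156), 5.218926906585693) z 0.20470338467396476
[]Traceback (most recent call last):
  File "<stdin>", line 7, in <module>
IndexError: list index out of range
invalid input at $[0]: expected keys x, y, z, turn, jaw
```

```bash
python3 -m crank '[{"x":0,"y":0,"z":-0.125,"turn":0,"jaw":0},{"x":0,"y":0,"z":-0.125,"turn":0,"jaw":0},{"x":0,"y":0,"z":-0.125,"turn":0,"jaw":0},{"x":0,"y":0,"z":-0.125,"turn":0,"jaw":0},{"x":0,"y":0,"z":-0.125,"turn":0,"jaw":0},{"x":0,"y":0,"z":-0.125,"turn":0,"jaw":0},{"x":0,"y":0,"z":-0.125,"turn":0,"jaw":0},{"x":0,"y":0,"z":-0.125,"turn":0,"jaw":0}]'
python3 - <<'E'
from h import *
s=state();print(s['time'],s['tcp_pos'],np.round(s['tcp_rot'],3),np.round(s['joint_pos'],3))
im=get_image('top');P=cloud(im);f=im['frame'].astype(int)
q=P[(abs(P[...,0]-.57)<.07)&(abs(P[...,1]-.34)<.06)&(P[...,2]>.006)&(P[...,2]<.04)&(f.max(2)<90)]
for lo in(.006,.014):
    k=q[q[:,2]>lo];print('jbox',len(k),cv2.minAreaRect((k[:,:2]*1000).astype(np.float32)))
w=(P[...,2]>.245)&(P[...,2]<.3)&(np.hypot(P[...,0]-.664,P[...,1]-.03)<.1);d=P[w]
rr=np.hypot(d[:,0]-.664,d[:,1]-.03);a=np.degrees(np.arctan2(d[:,1]-.03,d[:,0]-.664))
for lo in range(-180,180,10):
    k=(a>=lo)&(a<lo+10)&(rr>.06)
    if k.sum(): print(lo,k.sum(),d[k].mean(0).round(3),f[w][k].mean(0).round())
E
```

```text
time: 2.55
tcp_pos: [0.2759, -0.6151, 0.608]
tcp_rot: [[0.912, 0.409, 0.0], [0.409, -0.912, -0.001], [0.0, 0.001, -1.0]]
wrist_force: [0.7, -0.5, 0.5]
finger_gap: 0.094
grip_force: 0.0
2.55 [ 0.27592383 -0.61511361  0.60797003] [[ 0.912  0.409  0.   ]
 [ 0.409 -0.912 -0.001]
 [ 0.     0.001 -1.   ]] [ 0.989  0.388  0.12   0.824 -0.049  1.931 -0.066]
jbox 209 ((575.7526245117188, 338.9535827636719), (72.76031494140625, 44.289859771728516), 0.3855980932712555)
jbox 173 ((574.9951171875, 338.866943359375), (64.74581146240234, 44.163658142089844), 0.6463341116905212)
-180 36 [0.588 0.023 0.275] [44. 45. 47.]
-170 4 [0.583 0.015 0.275] [36. 36. 37.]
-100 4 [ 0.663 -0.046  0.271] [22. 37. 61.]
-90 35 [ 0.67  -0.045  0.275] [28. 31. 36.]
-80 6 [ 0.68  -0.047  0.273] [18. 22. 27.]
0 37 [0.742 0.037 0.275] [87. 50. 48.]
10 15 [0.739 0.046 0.274] [76. 59. 56.]
80 2 [0.665 0.112 0.269] [16. 20. 28.]
90 39 [0.656 0.107 0.275] [33. 36. 41.]
100 9 [0.647 0.11  0.273] [19. 29. 45.]
170 8 [0.585 0.032 0.272] [42. 44. 44.]
```

```bash
python3 -m crank '[{"x":0.0975,"y":-0.0775,"z":0,"turn":0,"jaw":0},{"x":0.0975,"y":-0.0775,"z":0,"turn":0,"jaw":0},{"x":0.0975,"y":-0.0775,"z":0,"turn":0,"jaw":0},{"x":0.0975,"y":-0.0775,"z":0,"turn":0,"jaw":0},{"x":0.0975,"y":-0.0775,"z":0,"turn":0,"jaw":0},{"x":0.0975,"y":-0.0775,"z":0,"turn":0,"jaw":0},{"x":0.0975,"y":-0.0775,"z":0,"turn":0,"jaw":0},{"x":0.0975,"y":-0.0775,"z":0,"turn":0,"jaw":0},{"x":0.0975,"y":-0.0775,"z":0,"turn":0,"jaw":0},{"x":0.0975,"y":-0.0775,"z":0,"turn":0,"jaw":0}]'
python3 -m crank '[{"x":0.0975,"y":-0.0775,"z":0,"turn":0,"jaw":0},{"x":0.0975,"y":-0.0775,"z":0,"turn":0,"jaw":0},{"x":0.0975,"y":-0.0775,"z":0,"turn":0,"jaw":0},{"x":0.0975,"y":-0.0775,"z":0,"turn":0,"jaw":0},{"x":0.0975,"y":-0.0775,"z":0,"turn":0,"jaw":0},{"x":0,"y":0,"z":0,"turn":0.07,"jaw":0},{"x":0,"y":0,"z":0,"turn":0.07,"jaw":0},{"x":0,"y":0,"z":0,"turn":0.067,"jaw":0}]'
python3 -c "
from h import *
print(np.round(state()['joint_pos'],3))"
```

```text
time: 3.6
tcp_pos: [0.5056, -0.1714, 0.6057]
tcp_rot: [[0.912, 0.409, 0.001], [0.409, -0.912, -0.0], [0.0, 0.0, -1.0]]
wrist_force: [0.7, -0.7, -0.4]
finger_gap: 0.0942
grip_force: 0.0
time: 4.4
tcp_pos: [0.6199, 0.0484, 0.6052]
tcp_rot: [[0.996, 0.093, -0.0], [0.093, -0.996, 0.0], [-0.0, -0.0, -1.0]]
wrist_force: [0.3, 0.2, -0.1]
finger_gap: 0.0941
grip_force: 0.0
[ 0.02   0.288 -0.308  0.968  0.091  1.897 -1.725]
```

```bash
python3 -m crank '[{"x":0.05,"y":0,"z":-0.11,"turn":0,"jaw":0},{"x":0.05,"y":0,"z":-0.11,"turn":0,"jaw":0},{"x":0.05,"y":0,"z":-0.11,"turn":0,"jaw":0},{"x":0.05,"y":0,"z":-0.11,"turn":0,"jaw":0},{"x":0.05,"y":0,"z":-0.11,"turn":0,"jaw":0},{"x":0.05,"y":0,"z":-0.11,"turn":0,"jaw":0}]'
python3 -c "
from h import *
print(np.round(state()['joint_pos'],3))"
```

```text
time: 5.0
tcp_pos: [0.6708, 0.0444, 0.6923]
tcp_rot: [[0.993, 0.084, 0.08], [0.083, -0.996, 0.018], [0.081, -0.012, -0.997]]
wrist_force: [0.2, -0.3, 0.8]
finger_gap: 0.0942
grip_force: 0.0
[-0.316  0.423  0.37   0.608 -0.19   2.048 -1.564]
```

```bash
python3 -m crank '[{"x":0.05,"y":0,"z":-0.11,"turn":0,"jaw":0},{"x":0.05,"y":0,"z":-0.11,"turn":0,"jaw":0},{"x":0.05,"y":0,"z":-0.11,"turn":0,"jaw":0},{"x":0.05,"y":0,"z":-0.11,"turn":0,"jaw":0},{"x":0.05,"y":0,"z":-0.11,"turn":0,"jaw":0},{"x":0.05,"y":0,"z":-0.11,"turn":0,"jaw":0},{"x":0.05,"y":0,"z":-0.11,"turn":0,"jaw":0},{"x":0.05,"y":0,"z":-0.11,"turn":0,"jaw":0}]'
python3 -c "
from h import *
print(np.round(state()['joint_pos'],3))"
```

```text
time: 5.8
tcp_pos: [0.6589, 0.0428, 0.8373]
tcp_rot: [[0.926, 0.085, 0.368], [0.075, -0.996, 0.043], [0.37, -0.012, -0.929]]
wrist_force: [0.1, -0.0, 0.3]
finger_gap: 0.0939
grip_force: 0.0
[-0.321  0.386  0.489  0.352 -0.291  2.048 -1.571]
```

```bash
python3 -m crank '[{"x":0.05,"y":0,"z":-0.11,"turn":0,"jaw":0},{"x":0.05,"y":0,"z":-0.11,"turn":0,"jaw":0},{"x":0.05,"y":0,"z":-0.11,"turn":0,"jaw":0},{"x":0.05,"y":0,"z":-0.11,"turn":0,"jaw":0},{"x":0.05,"y":0,"z":-0.11,"turn":0,"jaw":0},{"x":0.05,"y":0,"z":-0.11,"turn":0,"jaw":0},{"x":0.05,"y":0,"z":-0.11,"turn":0,"jaw":0}]'
python3 -c "
from h import *
print(np.round(state()['joint_pos'],3))"
```

```text
time: 6.5
tcp_pos: [0.5764, 0.035, 0.9644]
tcp_rot: [[0.813, 0.085, 0.576], [0.063, -0.996, 0.059], [0.579, -0.012, -0.815]]
wrist_force: [0.6, -0.2, -0.0]
finger_gap: 0.094
grip_force: 0.0
[-0.388  0.274  0.665  0.23  -0.389  2.048 -1.578]
```

```bash
python3 -m crank '[{"x":0.05,"y":0,"z":-0.11,"turn":0,"jaw":0},{"x":0.05,"y":0,"z":-0.11,"turn":0,"jaw":0.4}]'
cat >> h.py <<'E'
def to(p):
    s=state();R=np.array(s['tcp_rot']);d=R.T@(np.array(p)-s['tcp_pos'])/.4
    print('to',p,'units xyz',d.round(4),'rows>=',round(np.linalg.norm(d)*8,2))
E
python3 -c "
from h import *
print(np.round(state()['joint_pos'],3),state()['tcp_rot'])
to([.52,.339,.15]);to([.58,.339,.01])"
```

```text
time: 6.7
tcp_pos: [0.543, 0.032, 0.9975]
tcp_rot: [[0.775, 0.085, 0.627], [0.059, -0.996, 0.063], [0.63, -0.012, -0.777]]
wrist_force: [-2.0, 0.3, 3.9]
finger_gap: 0.0889
grip_force: 0.0
[-0.44   0.232  0.759  0.212 -0.427  2.048 -1.577] [[ 0.77458034  0.08503759  0.62673273]
 [ 0.05866134 -0.99630801  0.06268335]
 [ 0.62974928 -0.01178831 -0.77670901]]
to [0.52, 0.339, 0.15] units xyz [-1.3338 -0.7447  1.6577] rows>= 18.03
to [0.58, 0.339, 0.01] units xyz [-1.4381 -0.7278  2.0236] rows>= 20.7
```

```bash
R='python3 -m crank'; python3 -m crank '[{"x":-0.0667,"y":-0.0372,"z":0.0829,"turn":0,"jaw":0},{"x":-0.0667,"y":-0.0372,"z":0.0829,"turn":0,"jaw":0},{"x":-0.0667,"y":-0.0372,"z":0.0829,"turn":0,"jaw":0},{"x":-0.0667,"y":-0.0372,"z":0.0829,"turn":0,"jaw":0},{"x":-0.0667,"y":-0.0372,"z":0.0829,"turn":0,"jaw":0},{"x":-0.0667,"y":-0.0372,"z":0.0829,"turn":0,"jaw":0},{"x":-0.0667,"y":-0.0372,"z":0.0829,"turn":0,"jaw":0},{"x":-0.0667,"y":-0.0372,"z":0.0829,"turn":0,"jaw":0},{"x":-0.0667,"y":-0.0372,"z":0.0829,"turn":0,"jaw":0},{"x":-0.0667,"y":-0.0372,"z":0.0829,"turn":0,"jaw":0}]'
python3 -c "
from h import *
print(np.round(state()['joint_pos'],3))
to([.52,.339,.15])"
```

```text
time: 7.7
tcp_pos: [0.5162, 0.1389, 0.7594]
tcp_rot: [[0.784, 0.038, 0.62], [-0.017, -0.996, 0.083], [0.621, -0.075, -0.78]]
wrist_force: [1.4, 0.8, 1.0]
finger_gap: 0.0943
grip_force: 0.0
[-1.173 -0.323  0.343  1.369  0.513  1.513 -2.254]
to [0.52, 0.339, 0.15] units xyz [-0.9472 -0.3837  1.2359] rows>= 12.83
```

```bash
python3 -m crank '[{"x":0,"y":0,"z":0,"turn":0,"jaw":0},{"x":0,"y":0,"z":0,"turn":0,"jaw":0}]'
python3 -c "
from h import *
print(np.round(state()['joint_pos'],3))
to([.52,.339,.15])"
```

```text
time: 7.9
tcp_pos: [0.517, 0.1378, 0.7624]
tcp_rot: [[0.783, 0.037, 0.62], [-0.017, -0.997, 0.081], [0.621, -0.074, -0.78]]
wrist_force: [-0.2, -0.2, 0.9]
finger_gap: 0.0938
grip_force: 0.0
[-1.172 -0.32   0.346  1.36   0.513  1.518 -2.249]
to [0.52, 0.339, 0.15] units xyz [-0.9536 -0.3878  1.2398] rows>= 12.89
```

```bash
python3 -m crank '[{"x":0,"y":0,"z":0,"turn":-0.038,"jaw":0},{"x":0,"y":0,"z":0,"turn":-0.038,"jaw":0}]'
python3 -c "
from h import *
to([.52,.339,.15])"
```

```text
time: 8.1
tcp_pos: [0.5176, 0.1374, 0.7645]
tcp_rot: [[0.772, 0.13, 0.622], [0.101, -0.991, 0.082], [0.628, -0.0, -0.779]]
wrist_force: [-0.2, 0.5, -0.0]
finger_gap: 0.0937
grip_force: 0.0
to [0.52, 0.339, 0.15] units xyz [-0.9084 -0.4988  1.241 ] rows>= 12.93
```

```bash
python3 -m crank '[{"x":-0.0606,"y":-0.0333,"z":0.0827,"turn":0,"jaw":0},{"x":-0.0606,"y":-0.0333,"z":0.0827,"turn":0,"jaw":0},{"x":-0.0606,"y":-0.0333,"z":0.0827,"turn":0,"jaw":0},{"x":-0.0606,"y":-0.0333,"z":0.0827,"turn":0,"jaw":0},{"x":-0.0606,"y":-0.0333,"z":0.0827,"turn":0,"jaw":0},{"x":-0.0606,"y":-0.0333,"z":0.0827,"turn":0,"jaw":0},{"x":-0.0606,"y":-0.0333,"z":0.0827,"turn":0,"jaw":0},{"x":-0.0606,"y":-0.0333,"z":0.0827,"turn":0,"jaw":0}]'
python3 -m crank '[{"x":-0.0606,"y":-0.0333,"z":0.0827,"turn":0,"jaw":0},{"x":-0.0606,"y":-0.0333,"z":0.0827,"turn":0,"jaw":0},{"x":-0.0606,"y":-0.0333,"z":0.0827,"turn":0,"jaw":0},{"x":-0.0606,"y":-0.0333,"z":0.0827,"turn":0,"jaw":0},{"x":-0.0606,"y":-0.0333,"z":0.0827,"turn":0,"jaw":0},{"x":0,"y":0,"z":0,"turn":0,"jaw":0}]'
python3 - <<'E'
from h import *
im=get_image('wrist');save(im,'w1.png');find(im,['jbox_center','glands','screwdriver'])
print(im['origin'],state()['joint_pos']);to([.583,.339,.009])
E
```

```text
time: 8.9
tcp_pos: [0.5191, 0.2467, 0.4354]
tcp_rot: [[0.772, 0.129, 0.622], [0.099, -0.992, 0.082], [0.628, -0.002, -0.778]]
wrist_force: [0.7, 1.2, 0.8]
finger_gap: 0.0943
grip_force: 0.0
time: 9.5
tcp_pos: [0.521, 0.272, 0.36]
tcp_rot: [[0.753, 0.124, 0.647], [0.105, -0.992, 0.069], [0.65, 0.016, -0.76]]
wrist_force: [1.2, -1.2, 0.1]
finger_gap: 0.094
grip_force: 0.0
jbox_center 0.97 [0.5819 0.3369 0.0104]
jbox_center 0.58 [0.7026 0.3637 0.0017]
glands 0.67 [0.5384 0.3395 0.0096]
glands 0.6 [0.6643 0.0276 0.2667]
screwdriver 0.84 [ 0.7051  0.3686 -0.0028]
[0.4664608  0.2672739  0.54892041] [-0.63424276 -0.13638298 -0.22572831  2.1169679   0.67901855  0.72884939
 -2.72044094]
to [0.583, 0.339, 0.009] units xyz [-0.4276 -0.1579  0.7799] rows>= 7.23
```

View pics/w1.png

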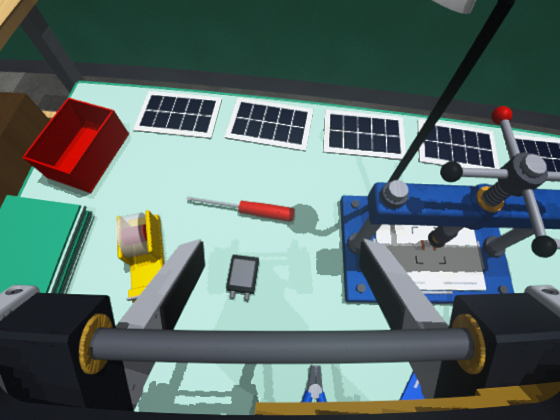

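The wrist view shows the box at (242,275) with its glands towards us, and the corner marks under the foot at (432,245). The descent stalled because joint 7 is at its limit, so I'll take the half-turn equivalent of the grasp.

```bash
python3 -m crank '[{"x":0,"y":0,"z":0,"turn":-0.095,"jaw":0},{"x":0,"y":0,"z":0,"turn":-0.095,"jaw":0},{"x":0,"y":0,"z":0,"turn":-0.095,"jaw":0},{"x":0,"y":0,"z":0,"turn":-0.095,"jaw":0},{"x":0,"y":0,"z":0,"turn":-0.095,"jaw":0},{"x":0,"y":0,"z":0,"turn":-0.095,"jaw":0},{"x":0,"y":0,"z":0,"turn":-0.095,"jaw":0},{"x":0,"y":0,"z":0,"turn":-0.095,"jaw":0},{"x":0,"y":0,"z":0,"turn":-0.095,"jaw":0},{"x":0,"y":0,"z":0,"turn":-0.095,"jaw":0}]'
python3 -m crank '[{"x":0,"y":0,"z":0,"turn":-0.095,"jaw":0},{"x":0,"y":0,"z":0,"turn":-0.095,"jaw":0},{"x":0,"y":0,"z":0,"turn":-0.095,"jaw":0},{"x":0,"y":0,"z":0,"turn":-0.095,"jaw":0},{"x":0,"y":0,"z":0,"turn":-0.095,"jaw":0},{"x":0,"y":0,"z":0,"turn":-0.095,"jaw":0},{"x":0,"y":0,"z":0,"turn":-0.095,"jaw":0},{"x":0,"y":0,"z":0,"turn":-0.095,"jaw":0},{"x":0,"y":0,"z":0,"turn":-0.095,"jaw":0},{"x":0,"y":0,"z":0,"turn":-0.095,"jaw":0}]'
python3 -c "
from h import *
print(np.round(state()['joint_pos'],3))
to([.55,.339,.08]);to([.583,.339,.009])"
```

```text
time: 10.7
tcp_pos: [0.5178, 0.2738, 0.3578]
tcp_rot: [[-0.076, 0.761, 0.644], [0.997, 0.039, 0.072], [0.03, 0.647, -0.761]]
wrist_force: [-0.8, -0.0, -0.4]
finger_gap: 0.0935
grip_force: 0.0
time: 11.7
tcp_pos: [0.5178, 0.2737, 0.3577]
tcp_rot: [[-0.765, -0.016, 0.644], [0.04, 0.997, 0.072], [-0.643, 0.08, -0.762]]
wrist_force: [-0.9, -0.5, 0.1]
finger_gap: 0.0942
grip_force: 0.0
[-0.891 -0.149 -0.     2.13   0.724  0.759  0.23 ]
to [0.55, 0.339, 0.08] units xyz [0.3914 0.1055 0.5922] rows>= 5.74
to [0.583, 0.339, 0.009] units xyz [0.4425 0.0899 0.7805] rows>= 7.21
```

```bash
python3 -m crank '[{"x":0,"y":0,"z":0,"turn":-0.079,"jaw":0}]'
python3 -c "
from h import *
to([.545,.339,.07])"
```

```text
time: 11.8
tcp_pos: [0.5178, 0.2738, 0.3577]
tcp_rot: [[-0.757, -0.11, 0.644], [-0.084, 0.994, 0.072], [-0.648, 0.0, -0.762]]
wrist_force: [-0.1, -1.1, 0.2]
finger_gap: 0.0938
grip_force: 0.0
to [0.545, 0.339, 0.07] units xyz [0.4011 0.1543 0.6033] rows>= 5.93
```

```bash
python3 -m crank '[{"x":0.05,"y":0.0193,"z":0.0754,"turn":0,"jaw":0},{"x":0.05,"y":0.0193,"z":0.0754,"turn":0,"jaw":0},{"x":0.05,"y":0.0193,"z":0.0754,"turn":0,"jaw":0},{"x":0.05,"y":0.0193,"z":0.0754,"turn":0,"jaw":0},{"x":0.05,"y":0.0193,"z":0.0754,"turn":0,"jaw":0},{"x":0.05,"y":0.0193,"z":0.0754,"turn":0,"jaw":0},{"x":0.05,"y":0.0193,"z":0.0754,"turn":0,"jaw":0},{"x":0.05,"y":0.0193,"z":0.0754,"turn":0,"jaw":0}]'
python3 -c "
from h import *
print(np.round(state()['joint_pos'],3))
im=get_image('wrist');save(im,'w2.png');find(im,['jbox_center','glands'])
to([.583,.339,.009])"
```

```text
time: 12.6
tcp_pos: [0.5459, 0.3409, 0.0693]
tcp_rot: [[-0.756, -0.107, 0.646], [-0.079, 0.994, 0.072], [-0.65, 0.004, -0.76]]
wrist_force: [1.7, 0.5, 0.6]
finger_gap: 0.0936
grip_force: 0.0
[-9.36e-01  4.14e-01 -2.00e-03  2.28e+00  1.71e+00  5.04e-01 -8.54e-01]
jbox_center 0.63 [0.577  0.3381 0.0087]
glands 0.69 [ 0.5881  0.5091 -0.0023]
glands 0.6 [0.5413 0.3384 0.0089]
to [0.583, 0.339, 0.009] units xyz [ 0.0238 -0.0103  0.1742] rows>= 1.41
```

```bash
python3 -m crank '[{"x":0.008,"y":-0.004,"z":0.058,"turn":0,"jaw":0},{"x":0.008,"y":-0.004,"z":0.058,"turn":0,"jaw":0},{"x":0.008,"y":-0.004,"z":0.058,"turn":0,"jaw":0},{"x":0,"y":0,"z":0,"turn":0,"jaw":0.4},{"x":0,"y":0,"z":0,"turn":0,"jaw":0.8},{"x":0,"y":0,"z":0,"turn":0,"jaw":1},{"x":0,"y":0,"z":0,"turn":0,"jaw":1},{"x":0,"y":0,"z":0,"turn":0,"jaw":1}]' 20
python3 -m crank '[{"x":0,"y":0,"z":0,"turn":0,"jaw":1}]'
python3 -c "
from h import *
im=get_image('wrist');save(im,'w3.png');find(im,['jbox_center','glands'])"
```

```text
time: 13.55
tcp_pos: [0.5836, 0.3383, 0.0115]
tcp_rot: [[-0.757, -0.104, 0.645], [-0.077, 0.995, 0.071], [-0.648, 0.004, -0.761]]
wrist_force: [-0.9, 0.3, -0.9]
finger_gap: 0.0576
grip_force: 0.0
time: 13.65
tcp_pos: [0.5836, 0.3381, 0.0109]
tcp_rot: [[-0.758, -0.104, 0.644], [-0.077, 0.995, 0.07], [-0.648, 0.004, -0.762]]
wrist_force: [-0.6, 0.6, 0.2]
finger_gap: 0.0494
grip_force: 0.4
jbox_center 0.59 [0.5836 0.3325 0.0117]
glands 0.68 [0.5407 0.3355 0.0142]
```

View pics/w3.png

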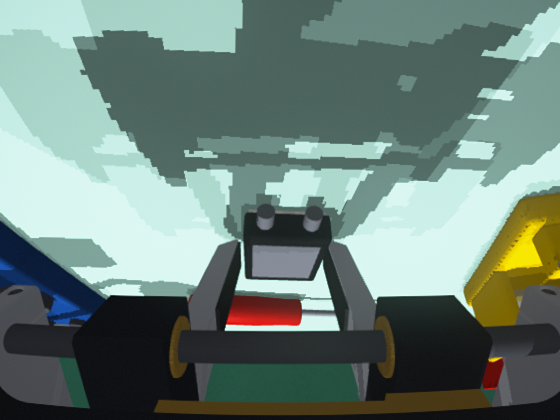

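```bash
python3 -m crank '[{"x":0.004,"y":0,"z":0.005,"turn":0,"jaw":0.4},{"x":0,"y":0,"z":0,"turn":0,"jaw":1},{"x":0,"y":0,"z":0,"turn":0,"jaw":1},{"x":0,"y":0,"z":0,"turn":0,"jaw":1},{"x":0,"y":0,"z":0,"turn":0,"jaw":1}]' 20
python3 -m crank '[{"x":-0.04,"y":0,"z":-0.048,"turn":0,"jaw":1},{"x":-0.04,"y":0,"z":-0.048,"turn":0,"jaw":1},{"x":-0.08,"y":0,"z":-0.095,"turn":0,"jaw":1},{"x":0,"y":0,"z":0,"turn":0,"jaw":1}]' 20
cat > box.py <<'E'
from h import *
# box pose from the top camera / side camera depth cloud near p
def boxfit(cam,p,zlo,zhi,r=.06):
    im=get_image(cam);P=cloud(im);f=im['frame'].astype(int)
    q=P[(np.hypot(P[...,0]-p[0],P[...,1]-p[1])<r)&(P[...,2]>zlo)&(P[...,2]<zhi)&(f.max(2)<70)]
    print(cam,len(q),q.mean(0).round(4),cv2.minAreaRect((q[:,:2]*1000).astype(np.float32)));return im
E
python3 - <<'E'
from h import *
s=state();R=np.array(s['tcp_rot']);t=s['tcp_pos']
for c in('wrist','side','top'):
    im=get_image(c);save(im,c+'4.png')
    for n in('jbox_center','glands'):
        for d in pinpoint(im,n)[:2]:
            w=W(im,d['at']);print(c,n,round(d['score'],2),w.round(4),'rel tcp world',(w-t).round(4))
E
```

```text
time: 14.3
tcp_pos: [0.5837, 0.3377, 0.0077]
tcp_rot: [[-0.758, -0.104, 0.644], [-0.077, 0.995, 0.07], [-0.647, 0.003, -0.762]]
wrist_force: [-0.1, 0.4, -0.2]
finger_gap: 0.0466
grip_force: 19.6
time: 14.7
tcp_pos: [0.585, 0.3379, 0.1031]
tcp_rot: [[-0.755, -0.103, 0.648], [-0.075, 0.995, 0.07], [-0.651, 0.004, -0.759]]
wrist_force: [1.1, 0.1, -1.5]
finger_gap: 0.0464
grip_force: 19.6
wrist jbox_center 0.91 [0.5829 0.3349 0.1051] rel tcp world [-0.0021 -0.003   0.002 ]
wrist glands 0.92 [0.5446 0.3329 0.1046] rel tcp world [-0.0404 -0.005   0.0014]
side jbox_center 0.56 [0.5798 0.3359 0.0998] rel tcp world [-0.0051 -0.0021 -0.0033]
side glands 0.53 [0.5388 0.3334 0.0991] rel tcp world [-0.0462 -0.0045 -0.0041]
top jbox_center 0.79 [0.5832 0.3357 0.0924] rel tcp world [-0.0018 -0.0023 -0.0108]
top jbox_center 0.67 [0.667  0.0279 0.2668] rel tcp world [ 0.0821 -0.3101  0.1636]
top glands 0.62 [0.5387 0.3354 0.0961] rel tcp world [-0.0463 -0.0025 -0.0071]
top glands 0.61 [ 6.663e-01  3.260e-02 -1.000e-04] rel tcp world [ 0.0814 -0.3053 -0.1033]
```

```bash
python3 -c "
from h import *
to([.55,.20,.15])
R=np.array(state()['tcp_rot']);print((R.T@(np.array([.595,.024,.115])-[.55,.2,.15])/.4).round(4))"
```

```text
to [0.55, 0.2, 0.15] units xyz [ 0.0051 -0.3307 -0.1767] rows>= 3.0
[ 0.0058 -0.4492  0.11  ]
```

```bash
python3 -m crank '[{"x":0,"y":-0.066,"z":-0.035,"turn":0,"jaw":1},{"x":0,"y":-0.066,"z":-0.035,"turn":0,"jaw":1},{"x":0,"y":-0.066,"z":-0.035,"turn":0,"jaw":1},{"x":0,"y":-0.066,"z":-0.035,"turn":0,"jaw":1},{"x":0,"y":-0.066,"z":-0.035,"turn":0,"jaw":1},{"x":0,"y":0,"z":0,"turn":0,"jaw":1}]' 20
python3 -c "
from h import *
print(np.round(state()['joint_pos'],3));to([.595,.024,.115])"
```

```text
time: 15.75
tcp_pos: [0.5517, 0.1971, 0.1522]
tcp_rot: [[-0.757, -0.099, 0.645], [-0.075, 0.995, 0.065], [-0.649, 0.001, -0.761]]
wrist_force: [0.0, 0.6, -1.6]
finger_gap: 0.0465
grip_force: 19.6
[-0.833  0.125  0.164  2.409  1.596  0.342 -0.496]
to [0.595, 0.024, 0.115] units xyz [ 0.0107 -0.4415  0.1126] rows>= 3.65
```

```bash
python3 -m crank '[{"x":0.002,"y":-0.074,"z":0.019,"turn":0,"jaw":1},{"x":0.002,"y":-0.074,"z":0.019,"turn":0,"jaw":1},{"x":0.002,"y":-0.074,"z":0.019,"turn":0,"jaw":1},{"x":0.002,"y":-0.074,"z":0.019,"turn":0,"jaw":1},{"x":0.002,"y":-0.074,"z":0.019,"turn":0,"jaw":1},{"x":0.002,"y":-0.074,"z":0.019,"turn":0,"jaw":1},{"x":0,"y":0,"z":0,"turn":0,"jaw":1}]' 20
python3 - <<'E'
from h import *
s=state();print(np.round(s['joint_pos'],3));t=np.array(s['tcp_pos'])
for c in('wrist','side'):
    im=get_image(c);save(im,c+'5.png')
    for n in('jbox_center','glands','mark','foot_face','crosshead','wheel_hub'):
        for d in pinpoint(im,n)[:1]:
            w=W(im,d['at']);print(c,n,round(d['score'],2),w.round(4),'rel tcp',(w-t).round(4))
a=cv2.imread('pics/wrist5.png');b=cv2.imread('pics/side5.png')[150:300,150:350]
cv2.imwrite('pics/c5.png',np.hstack([cv2.resize(a,(420,315)),cv2.resize(b,(380,315))]))
E
```

```text
time: 16.45
tcp_pos: [0.5933, 0.0395, 0.1165]
tcp_rot: [[-0.758, -0.096, 0.645], [-0.073, 0.995, 0.062], [-0.648, -0.0, -0.761]]
wrist_force: [1.2, 0.2, -1.3]
finger_gap: 0.0457
grip_force: 19.6
[-0.178  0.207 -0.052  2.428  2.687  0.217 -1.22 ]
wrist jbox_center 0.97 [0.5927 0.0345 0.1185] rel tcp [-0.0006 -0.005   0.002 ]
wrist glands 0.72 [0.5527 0.0367 0.1172] rel tcp [-0.0406 -0.0028  0.0007]
wrist mark 0.85 [0.6643 0.0307 0.0278] rel tcp [ 0.071  -0.0088 -0.0887]
wrist crosshead 0.79 [0.6692 0.0272 0.1646] rel tcp [ 0.0759 -0.0123  0.0481]
side jbox_center 0.54 [0.5867 0.0457 0.1207] rel tcp [-0.0065  0.0062  0.0042]
side glands 0.62 [0.5458 0.0411 0.1185] rel tcp [-0.0474  0.0016  0.002 ]
side mark 0.82 [0.6634 0.0311 0.0283] rel tcp [ 0.0702 -0.0084 -0.0883]
side foot_face 0.42 [0.6579 0.0301 0.0592] rel tcp [ 0.0647 -0.0095 -0.0573]
side crosshead 0.87 [0.6638 0.0329 0.1659] rel tcp [ 0.0706 -0.0066  0.0494]
side wheel_hub 0.78 [0.6622 0.0275 0.2698] rel tcp [ 0.0689 -0.0121  0.1533]
```

View pics/c5.png

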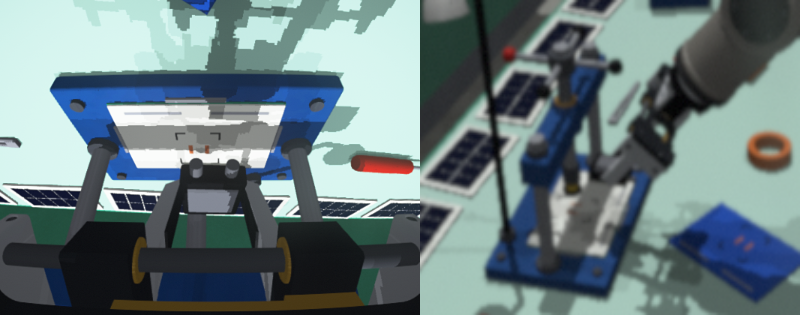

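```bash
python3 -c "
from h import *
to([.607,.025,.08]);to([.607,.025,.04])"
```

```text
to [0.607, 0.025, 0.08] units xyz [ 0.0384 -0.0519  0.0916] rows>= 0.9
to [0.607, 0.025, 0.04] units xyz [ 0.1034 -0.0519  0.1676] rows>= 1.63
```

```bash
python3 -m crank '[{"x":0.019,"y":-0.026,"z":0.046,"turn":0,"jaw":1},{"x":0.019,"y":-0.026,"z":0.046,"turn":0,"jaw":1},{"x":0.022,"y":0,"z":0.026,"turn":0,"jaw":1},{"x":0.022,"y":0,"z":0.026,"turn":0,"jaw":1},{"x":0.021,"y":0,"z":0.024,"turn":0,"jaw":1},{"x":0,"y":0,"z":0,"turn":0,"jaw":1}]' 20
python3 - <<'E'
from h import *
s=state();print(np.round(s['joint_pos'],3));t=np.array(s['tcp_pos'])
im=get_image('wrist');save(im,'w6.png')
for c in('wrist','side','top'):
    im=im if c=='wrist' else get_image(c)
    for n in('jbox_center','glands','mark','foot_face'):
        for d in pinpoint(im,n)[:1]:
            w=W(im,d['at']);print(c,n,round(d['score'],2),w.round(4),'rel tcp',(w-t).round(4))
to([.6675,.031,.04])
E
```

```text
time: 17.75
tcp_pos: [0.6065, 0.0245, 0.0382]
tcp_rot: [[-0.758, -0.102, 0.644], [-0.078, 0.995, 0.066], [-0.648, -0.0, -0.762]]
wrist_force: [0.2, -1.1, -1.1]
finger_gap: 0.0463
grip_force: 19.6
[-0.015  0.423 -0.18   2.426  2.881  0.421 -1.342]
wrist jbox_center 0.68 [0.6059 0.0199 0.0418] rel tcp [-0.0005 -0.0046  0.0035]
wrist glands 0.89 [0.566  0.023  0.0398] rel tcp [-0.0404 -0.0015  0.0016]
wrist mark 0.73 [0.6631 0.0291 0.0268] rel tcp [ 0.0566  0.0046 -0.0115]
wrist foot_face 0.72 [0.567  0.0217 0.0435] rel tcp [-0.0394 -0.0028  0.0052]
side jbox_center 0.72 [0.604  0.0255 0.0453] rel tcp [-0.0025  0.0009  0.0071]
side glands 0.69 [0.5596 0.0231 0.0404] rel tcp [-0.0469 -0.0014  0.0021]
side mark 0.98 [0.2365 0.3371 0.0023] rel tcp [-0.3699  0.3125 -0.0359]
side foot_face 0.37 [0.6602 0.0318 0.0616] rel tcp [0.0537 0.0072 0.0234]
top jbox_center 0.61 [0.6069 0.0218 0.039 ] rel tcp [ 0.0004 -0.0027  0.0008]
top glands 0.59 [0.5629 0.0256 0.0439] rel tcp [-0.0435  0.0011  0.0057]
top mark 0.93 [0.6621 0.0323 0.028 ] rel tcp [ 0.0556  0.0078 -0.0102]
to [0.6675, 0.031, 0.04] units xyz [-0.1152  0.0002  0.0983] rows>= 1.21
```

View pics/w6.png

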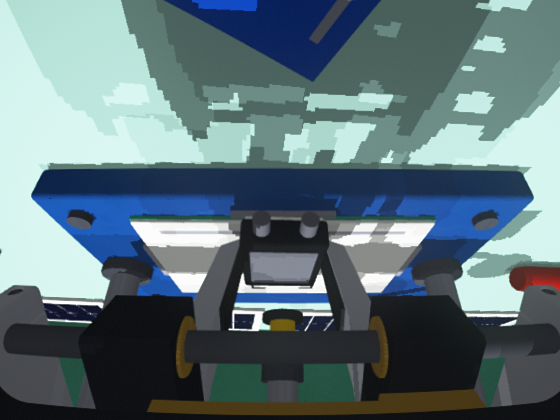

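```bash
python3 -m crank '[{"x":-0.0285,"y":0,"z":0.0242,"turn":0,"jaw":1},{"x":-0.0285,"y":0,"z":0.0242,"turn":0,"jaw":1},{"x":-0.0285,"y":0,"z":0.0242,"turn":0,"jaw":1},{"x":-0.0285,"y":0,"z":0.0242,"turn":0,"jaw":1},{"x":0,"y":0,"z":0,"turn":0,"jaw":1}]' 20
python3 - <<'E'
from h import *
s=state();print(np.round(s['joint_pos'],3));t=np.array(s['tcp_pos'])
for c in('wrist','side','top'):
    im=get_image(c);save(im,c+'7.png')
    for n in('jbox_center','glands','mark','foot_face'):
        for d in pinpoint(im,n)[:1]:
            w=W(im,d['at']);print(c,n,round(d['score'],2),w.round(4),'rel tcp',(w-t).round(4))
E
python3 -c "
import cv2
a=cv2.imread('pics/wrist7.png')[130:330,130:450];cv2.imwrite('pics/c7.png',cv2.resize(a,(800,500),interpolation=2))"
```

```text
time: 19.0
tcp_pos: [0.6684, 0.0311, 0.0405]
tcp_rot: [[-0.755, -0.103, 0.647], [-0.078, 0.995, 0.067], [-0.651, -0.0, -0.759]]
wrist_force: [0.3, 0.3, -0.5]
finger_gap: 0.0462
grip_force: 19.6
[-0.037  0.47  -0.147  2.299  2.863  0.346 -1.315]
wrist jbox_center 0.68 [0.6663 0.0284 0.0439] rel tcp [-0.0021 -0.0028  0.0034]
wrist glands 0.75 [0.6243 0.0287 0.0441] rel tcp [-0.0441 -0.0025  0.0036]
wrist foot_face 0.63 [0.6674 0.0285 0.0583] rel tcp [-0.0011 -0.0026  0.0178]
side jbox_center 0.46 [0.661  0.0292 0.0464] rel tcp [-0.0074 -0.002   0.0059]
side mark 0.9 [0.239  0.3404 0.0028] rel tcp [-0.4294  0.3093 -0.0377]
side foot_face 0.49 [0.6591 0.0299 0.0616] rel tcp [-0.0093 -0.0012  0.0211]
top jbox_center 0.4 [0.6637 0.0293 0.0403] rel tcp [-0.0047 -0.0018 -0.0002]
top glands 0.59 [0.6217 0.0306 0.0401] rel tcp [-0.0467 -0.0006 -0.0004]
top mark 0.8 [ 0.2599 -0.3104  0.0044] rel tcp [-0.4085 -0.3416 -0.0361]
```

View pics/c7.png

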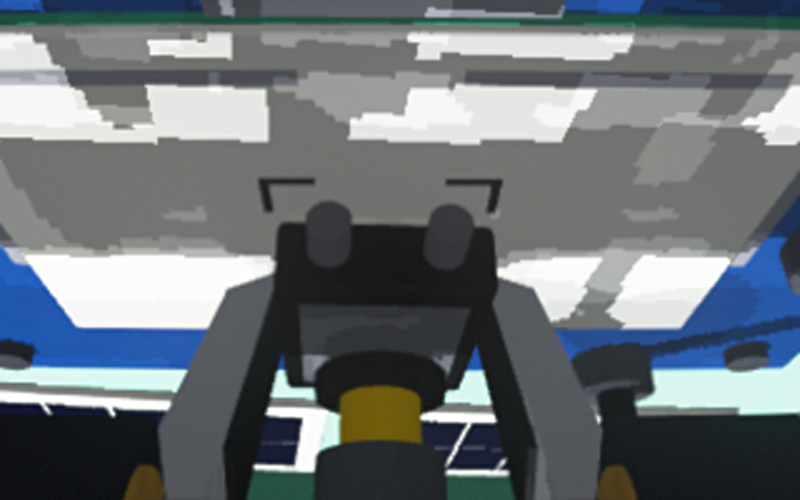

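```bash
cat >> h.py <<'E'
def ray(im,u,v,z):
    K=np.array(im['camera_matrix']);xd=(u-K[0,2])/K[0,0];yd=(v-K[1,2])/K[1,1];x,y=xd,yd
    for _ in range(20):
        f=1+im['k1']*(x*x+y*y);x,y=xd/f,yd/f
    d=np.array(im['attitude'])@[x,y,1];o=np.array(im['origin']);return o+d*(z-o[2])/d[2]
E
python3 - <<'E'
from h import *
im=get_image('wrist')
for n,u,v,z in(('mL',233.2,202,.027),('mR',330.8,202,.027),('bL',240.8,221.2,.0328),('bR',328,221.2,.0328)): print(n,ray(im,u,v,z).round(4))
P=cloud(im);t=np.array(state()['tcp_pos'])
f=im['frame'].astype(int)
m=P[(abs(P[...,2]-.027)<.004)&(f.min(2)>90)&(abs(P[...,1]-.03)<.1)&(abs(P[...,0]-.62)<.06)];print('module z',np.median(m[:,2]))
for v in (205,212,218,221,224,230,240): print(v,P[v,284].round(4),f[v,284])
E
```

```text
mL [6.347e-01 5.000e-04 2.700e-02]
mR [0.6292 0.0522 0.027 ]
bL [0.6445 0.0049 0.0328]
bR [0.6394 0.0525 0.0328]
module z 0.02721434045719416
205 [0.6343 0.0277 0.0272] [112 114 111]
212 [0.6417 0.0285 0.0269] [112 113 111]
218 [0.6374 0.028  0.0336] [114 118 112]
221 [0.6358 0.0278 0.0364] [25 26 27]
224 [0.6353 0.0277 0.0385] [24 26 27]
230 [0.6348 0.0277 0.0424] [24 24 26]
240 [0.6351 0.0277 0.048 ] [23 24 24]
```

The crop shows the front corner marks at (258,180) and (502,180), with the box front square to them. It sits about 1.5 mm to the left. I'll correct that and lower the box.

```bash
python3 -m crank '[{"x":0.006,"y":-0.0035,"z":0.004,"turn":0,"jaw":1},{"x":0.004,"y":0,"z":0.005,"turn":0,"jaw":1},{"x":0,"y":0,"z":0,"turn":0,"jaw":1},{"x":0,"y":0,"z":0,"turn":0,"jaw":1}]' 20
python3 -c "
from h import *
im=get_image('wrist');save(im,'w8.png');P=cloud(im)
for v in (218,225,235): print(P[v,284].round(4))
"
```

```text
time: 20.2
tcp_pos: [0.666, 0.0293, 0.0345]
tcp_rot: [[-0.757, -0.103, 0.646], [-0.078, 0.995, 0.066], [-0.649, -0.0, -0.761]]
wrist_force: [0.6, 0.2, -0.5]
finger_gap: 0.0462
grip_force: 19.6
[0.6372 0.0265 0.0277]
[0.6342 0.0262 0.0338]
[0.6335 0.0261 0.0401]
```

```bash
python3 -m crank '[{"x":0.001,"y":0,"z":0.001,"turn":0,"jaw":0.45},{"x":0,"y":0,"z":0,"turn":0,"jaw":0.3},{"x":0,"y":0,"z":0,"turn":0,"jaw":0.25},{"x":0,"y":0,"z":0,"turn":0,"jaw":0.25}]' 20
python3 -m crank '[{"x":0,"y":0,"z":-0.03,"turn":0,"jaw":0.25},{"x":0,"y":0,"z":-0.06,"turn":0,"jaw":0.25},{"x":0,"y":0,"z":-0.09,"turn":0,"jaw":0.25},{"x":0,"y":0,"z":-0.09,"turn":0,"jaw":0.25}]'
python3 - <<'E'
from h import *
s=state();print(np.round(s['joint_pos'],3))
for c in('wrist','side'):
    im=get_image(c);save(im,c+'9.png')
    for n in('jbox_center','glands','mark','foot_face','wheel_hub'):
        for d in pinpoint(im,n)[:1]: print(c,n,round(d['score'],2),W(im,d['at']).round(4))
E
python3 -c "
import cv2
a=cv2.imread('pics/wrist9.png')[100:400,80:480];cv2.imwrite('pics/c9.png',cv2.resize(a,(800,600),interpolation=2))"
```

```text
time: 20.65
tcp_pos: [0.6661, 0.0294, 0.0343]
tcp_rot: [[-0.756, -0.103, 0.646], [-0.078, 0.995, 0.066], [-0.65, -0.0, -0.76]]
wrist_force: [-0.3, 0.1, -0.8]
finger_gap: 0.0701
grip_force: 0.0
time: 21.05
tcp_pos: [0.5947, 0.022, 0.1169]
tcp_rot: [[-0.757, -0.102, 0.645], [-0.078, 0.995, 0.067], [-0.649, 0.0, -0.761]]
wrist_force: [0.3, 0.2, 0.7]
finger_gap: 0.0707
grip_force: 0.0
[-0.066  0.21  -0.115  2.423  2.806  0.206 -1.284]
wrist jbox_center 0.76 [0.6677 0.0259 0.0339]
wrist glands 0.89 [0.6255 0.0263 0.0385]
wrist foot_face 0.93 [0.6677 0.0308 0.0617]
side jbox_center 0.63 [0.6614 0.0279 0.0365]
side glands 0.65 [0.6211 0.0271 0.0374]
side mark 0.9 [0.6612 0.03   0.0301]
side foot_face 0.43 [0.6563 0.0329 0.0603]
side wheel_hub 0.95 [0.6608 0.0263 0.2686]
```

View pics/c9.png

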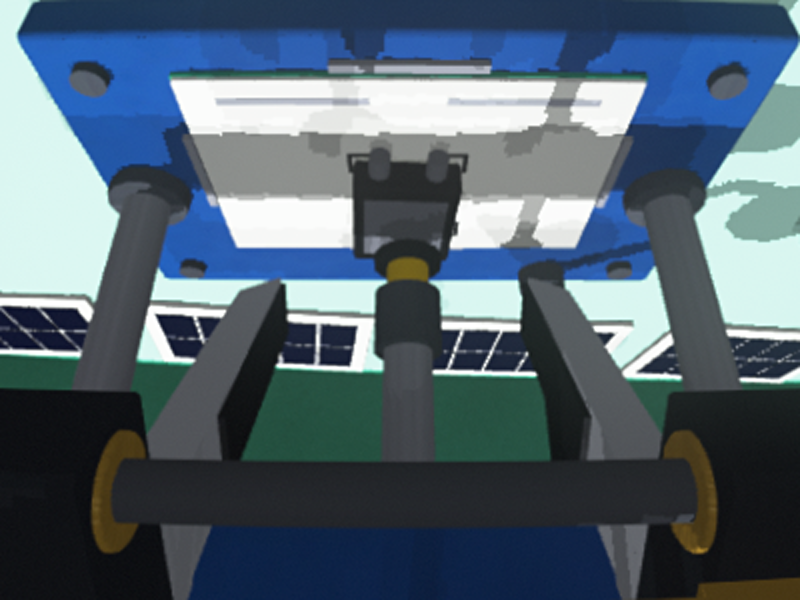

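Both front marks at (348,155) and (468,155) straddle the box evenly, so it stands on the marks with the foot clear. Now the winding: I'll move out to the side and up, watching the joint limits.

```bash
python3 -c "
from h import *
to([.578,-.045,.14])
R=np.array(state()['tcp_rot']);print((R.T@[0,0,.2]/.4).round(4))"
```

```text
to [0.578, -0.045, 0.14] units xyz [ 0.008  -0.1624 -0.0871] rows>= 1.48
[-3.243e-01 -1.000e-04 -3.806e-01]
```

```bash
python3 -m crank '[{"x":0.002,"y":-0.0406,"z":-0.0218,"turn":0,"jaw":1},{"x":0.002,"y":-0.0406,"z":-0.0218,"turn":0,"jaw":1},{"x":0.002,"y":-0.0406,"z":-0.0218,"turn":0,"jaw":1},{"x":0.002,"y":-0.0406,"z":-0.0218,"turn":0,"jaw":1},{"x":-0.065,"y":0,"z":-0.076,"turn":0,"jaw":1},{"x":-0.065,"y":0,"z":-0.076,"turn":0,"jaw":1}]'
python3 -c "
from h import *
print(np.round(state()['joint_pos'],3));to([.578,-.045,.33])"
```

```text
time: 22.25
tcp_pos: [0.585, -0.0358, 0.1438]
tcp_rot: [[-0.749, -0.105, 0.654], [-0.09, 0.994, 0.057], [-0.656, -0.016, -0.754]]
wrist_force: [0.3, -0.3, -1.1]
finger_gap: 0.0261
grip_force: 0.0
[-0.229  0.135  0.225  2.439  3.626  0.163 -1.984]
to [0.578, -0.045, 0.33] units xyz [-0.2905 -0.0285 -0.3639] rows>= 3.73
```

```bash
python3 -m crank '[{"x":-0.065,"y":-0.006,"z":-0.081,"turn":0,"jaw":1},{"x":-0.065,"y":-0.006,"z":-0.081,"turn":0,"jaw":1},{"x":-0.065,"y":-0.006,"z":-0.081,"turn":0,"jaw":1}]'
python3 -c "
from h import *
print(np.round(state()['joint_pos'],3));to([.578,-.045,.33])"
```

```text
time: 22.55
tcp_pos: [0.5884, -0.0383, 0.1617]
tcp_rot: [[-0.738, -0.11, 0.666], [-0.105, 0.993, 0.047], [-0.666, -0.035, -0.745]]
wrist_force: [-0.6, 0.6, -0.9]
finger_gap: 0.0024
grip_force: 0.0
[-0.629  0.106  0.652  2.447  3.873  0.163 -2.217]
to [0.578, -0.045, 0.33] units xyz [-0.2593 -0.0287 -0.3315] rows>= 3.37
```

```bash
python3 -c "
from h import *
to([.587,.0,.135]);to([.555,.197,.155])"
```

```text
to [0.587, 0.0, 0.135] units xyz [0.0371 0.0979 0.0519] rows>= 0.93
to [0.555, 0.197, 0.155] units xyz [ 0.0109  0.5941 -0.0154] rows>= 4.76
```

```bash
python3 -m crank '[{"x":0.0186,"y":0.049,"z":0.026,"turn":0,"jaw":1},{"x":0.0186,"y":0.049,"z":0.026,"turn":0,"jaw":1},{"x":-0.005,"y":0.083,"z":-0.011,"turn":0,"jaw":1},{"x":-0.005,"y":0.083,"z":-0.011,"turn":0,"jaw":1},{"x":-0.005,"y":0.083,"z":-0.011,"turn":0,"jaw":1},{"x":-0.005,"y":0.083,"z":-0.011,"turn":0,"jaw":1},{"x":-0.005,"y":0.083,"z":-0.011,"turn":0,"jaw":1},{"x":-0.005,"y":0.083,"z":-0.011,"turn":0,"jaw":1}]'
python3 -c "
from h import *
print(np.round(state()['joint_pos'],3));to([.555,.22,.155]);to([.52,.26,.36])"
```

```text
time: 23.35
tcp_pos: [0.5818, 0.0943, 0.1598]
tcp_rot: [[-0.723, -0.108, 0.682], [-0.103, 0.994, 0.048], [-0.683, -0.035, -0.73]]
wrist_force: [1.1, 0.6, -0.0]
finger_gap: 0.0003
grip_force: 0.0
[-0.757  0.102  0.365  2.458  2.175  0.233 -0.829]
to [0.555, 0.22, 0.155] units xyz [ 0.0244  0.3199 -0.0216] rows>= 2.57
to [0.52, 0.26, 0.36] units xyz [-0.2724  0.4107 -0.4505] rows>= 5.34
```

```bash
python3 -m crank '[{"x":0.006,"y":0.08,"z":-0.005,"turn":0,"jaw":1},{"x":0.006,"y":0.08,"z":-0.005,"turn":0,"jaw":1},{"x":0.006,"y":0.08,"z":-0.005,"turn":0,"jaw":1},{"x":-0.05,"y":0.05,"z":-0.08,"turn":0,"jaw":1},{"x":-0.06,"y":0.02,"z":-0.09,"turn":0,"jaw":1},{"x":-0.06,"y":0.02,"z":-0.09,"turn":0,"jaw":1},{"x":-0.06,"y":0.02,"z":-0.09,"turn":0,"jaw":1},{"x":0,"y":0,"z":0,"turn":0,"jaw":1}]'
python3 -c "
from h import *
print(np.round(state()['joint_pos'],3));to([.52,.26,.36]);to([.57,0,.36])"
```

```text
time: 24.15
tcp_pos: [0.5368, 0.2284, 0.3038]
tcp_rot: [[-0.712, -0.108, 0.694], [-0.1, 0.994, 0.052], [-0.695, -0.032, -0.718]]
wrist_force: [0.3, -0.4, -1.1]
finger_gap: 0.0003
grip_force: 0.0
[-1.131 -0.151  0.284  2.282  1.014  0.654  0.126]
to [0.52, 0.26, 0.36] units xyz [-0.0756  0.0785 -0.1259] rows>= 1.33
to [0.57, 0, 0.36] units xyz [-0.0996 -0.5809 -0.0732] rows>= 4.75
```

```bash
python3 -m crank '[{"x":-0.075,"y":-0.02,"z":-0.08,"turn":0,"jaw":1},{"x":0.08,"y":-0.01,"z":-0.08,"turn":0,"jaw":1},{"x":0.08,"y":-0.01,"z":-0.08,"turn":0,"jaw":1},{"x":0.08,"y":-0.01,"z":-0.08,"turn":0,"jaw":1},{"x":0.08,"y":-0.01,"z":-0.08,"turn":0,"jaw":1},{"x":0.08,"y":-0.01,"z":-0.08,"turn":0,"jaw":1}]'
python3 -c "
from h import *
print(np.round(state()['joint_pos'],3))"
```

```text
time: 24.75
tcp_pos: [0.3545, 0.1928, 0.3451]
tcp_rot: [[-0.715, -0.104, 0.692], [-0.102, 0.994, 0.044], [-0.692, -0.039, -0.721]]
wrist_force: [0.2, -1.0, 0.8]
finger_gap: 0.0006
grip_force: 0.0
[-0.932 -0.49  -0.262  2.4    0.692  0.967  0.173]
```

```bash
python3 -m crank '[{"x":0.08,"y":-0.01,"z":-0.08,"turn":0,"jaw":1},{"x":0.08,"y":-0.01,"z":-0.08,"turn":0,"jaw":1},{"x":0.08,"y":-0.01,"z":-0.08,"turn":0,"jaw":1},{"x":0.08,"y":-0.01,"z":-0.08,"turn":0,"jaw":1},{"x":0.08,"y":-0.01,"z":-0.08,"turn":0,"jaw":1}]'
python3 -c "
from h import *
print(np.round(state()['joint_pos'],3))"
```

```text
time: 25.25
tcp_pos: [0.223, 0.2005, 0.3327]
tcp_rot: [[-0.723, -0.083, 0.686], [-0.105, 0.994, 0.01], [-0.682, -0.065, -0.728]]
wrist_force: [0.3, 0.4, -0.6]
finger_gap: 0.0006
grip_force: 0.0
[-1.597 -0.494 -0.265  2.422  0.612  1.434 -0.299]
```

```bash
python3 -m crank '[{"x":-0.08,"y":0.01,"z":0.08,"turn":0,"jaw":1},{"x":-0.08,"y":0.01,"z":0.08,"turn":0,"jaw":1},{"x":-0.08,"y":0.01,"z":0.08,"turn":0,"jaw":1},{"x":-0.08,"y":0.01,"z":0.08,"turn":0,"jaw":1},{"x":-0.08,"y":0.01,"z":0.08,"turn":0,"jaw":1},{"x":-0.08,"y":0.01,"z":0.08,"turn":0,"jaw":1}]'
python3 -c "
from h import *
print(np.round(state()['joint_pos'],3));to([.56,-.02,.36])"
```

```text
time: 25.85
tcp_pos: [0.495, 0.2463, 0.3217]
tcp_rot: [[-0.724, -0.083, 0.685], [-0.105, 0.994, 0.009], [-0.682, -0.065, -0.728]]
wrist_force: [0.4, 1.9, -0.4]
finger_gap: 0.0007
grip_force: 0.0
[-1.432 -0.219  0.401  2.27   0.989  0.883  0.071]
to [0.56, -0.02, 0.36] units xyz [-0.1127 -0.6819  0.0353] rows>= 5.54
```

```bash
python3 -m crank '[{"x":-0.06,"y":-0.04,"z":-0.04,"turn":0,"jaw":1},{"x":-0.01,"y":-0.08,"z":0.01,"turn":0,"jaw":1},{"x":-0.01,"y":-0.08,"z":0.01,"turn":0,"jaw":1},{"x":-0.01,"y":-0.08,"z":0.01,"turn":0,"jaw":1},{"x":-0.01,"y":-0.08,"z":0.01,"turn":0,"jaw":1},{"x":-0.01,"y":-0.08,"z":0.01,"turn":0,"jaw":1},{"x":-0.01,"y":-0.08,"z":0.01,"turn":0,"jaw":1},{"x":-0.01,"y":-0.08,"z":0.01,"turn":0,"jaw":1},{"x":0,"y":-0.08,"z":0.0,"turn":0,"jaw":1}]'
python3 -c "
from h import *
print(np.round(state()['joint_pos'],3));to([.56,-.02,.36])"
```

```text
time: 26.75
tcp_pos: [0.5618, -0.0196, 0.3661]
tcp_rot: [[-0.724, -0.083, 0.685], [-0.105, 0.994, 0.009], [-0.682, -0.065, -0.729]]
wrist_force: [0.2, 1.2, -0.1]
finger_gap: 0.0002
grip_force: 0.0
[-1.012 -0.483  0.612  2.26   0.841  0.694  0.822]
to [0.56, -0.02, 0.36] units xyz [0.0137 0.0004 0.008 ] rows>= 0.13
```

```bash
cat > plan.py <<'E'
from h import *
import sys
c,s_=np.cos(.1),np.sin(.1)
def pt(phi,z,r=.058,h=.016):
    st=state();R=np.array(st['tcp_rot']);a=np.radians(phi);x,y=-r*np.cos(a),r*np.sin(a)
    off=R[:2,2]/-R[2,2]*h
    return np.array([.664+c*x-s_*y+off[0],.0302+s_*x+c*y+off[1],z])
def rows(pts,step=.04):
    st=state();R=np.array(st['tcp_rot']);p=np.array(st['tcp_pos'])
    for q in pts:
        d=R.T@(q-p)/.4;n=max(1,int(np.ceil(np.linalg.norm(q-p)/step)));print(n,'x',(d/n).round(4).tolist());p=q
E
python3 -c "
from plan import *
z=.252
rows([pt(-42,.33),pt(-42,z)]+[pt(f,z) for f in range(-29,66,13)]+[pt(62,.33)])"
```

```text
3 x [-0.0274, 0.0024, 0.0666]
2 x [0.0664, 0.0064, 0.0711]
1 x [0.0131, 0.0263, -0.0146]
1 x [0.0082, 0.0301, -0.0104]
1 x [0.0029, 0.0322, -0.0056]
1 x [-0.0025, 0.0327, -0.0006]
1 x [-0.0078, 0.0316, 0.0045]
1 x [-0.0127, 0.0288, 0.0093]
1 x [-0.017, 0.0245, 0.0137]
1 x [-0.0204, 0.019, 0.0174]
2 x [-0.0664, -0.0064, -0.0711]
```

```bash
python3 -m crank '[{"x":-0.0274,"y":0.0024,"z":0.0666,"turn":0,"jaw":1},{"x":-0.0274,"y":0.0024,"z":0.0666,"turn":0,"jaw":1},{"x":-0.0274,"y":0.0024,"z":0.0666,"turn":0,"jaw":1},{"x":0.0664,"y":0.0064,"z":0.0711,"turn":0,"jaw":1},{"x":0.0664,"y":0.0064,"z":0.0711,"turn":0,"jaw":1},{"x":0,"y":0,"z":0,"turn":0,"jaw":1}]' 40
python3 - <<'E'
from plan import *
print(np.round(state()['joint_pos'],3),pt(-42,.252))
im=get_image('top');save(im,'t10.png');im=get_image('side');save(im,'s10.png')
a=cv2.imread('pics/t10.png')[110:230,200:360];b=cv2.imread('pics/s10.png')[120:300,140:300]
cv2.imwrite('pics/c10.png',np.hstack([cv2.resize(a,(480,360),interpolation=2),cv2.resize(b,(320,360),interpolation=2)]))
z=.252
rows([pt(f,z) for f in range(-29,66,13)]+[pt(62,.33)])
E
```

```text
time: 27.35
tcp_pos: [0.6364, -0.0138, 0.2466]
tcp_rot: [[-0.731, -0.08, 0.677], [-0.109, 0.994, -0.0], [-0.673, -0.074, -0.736]]
wrist_force: [0.8, -0.0, 0.8]
finger_gap: 0.0004
grip_force: 0.0
[-1.225 -0.064  1.1    2.307  0.819  0.174  0.816] [ 0.63971511 -0.01272243  0.252     ]
1 x [0.0157, 0.0201, -0.0135]
1 x [0.0081, 0.0301, -0.0103]
1 x [0.0028, 0.0322, -0.0056]
1 x [-0.0026, 0.0327, -0.0005]
1 x [-0.0079, 0.0315, 0.0045]
1 x [-0.0128, 0.0287, 0.0094]
1 x [-0.017, 0.0245, 0.0137]
1 x [-0.0204, 0.0189, 0.0174]
2 x [-0.0665, -0.0064, -0.071]
```

View pics/c10.png

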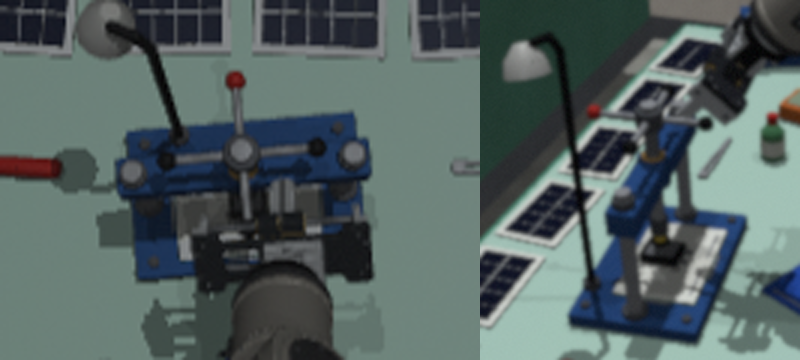

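The crop shows the closed fingers at (283,195) in the front-right sector, and the front spoke at (247,195). I'll begin the sweep.

```bash
python3 -m crank '[{"x":0.0157,"y":0.0201,"z":-0.0135,"turn":0,"jaw":1},{"x":0.0081,"y":0.0301,"z":-0.0103,"turn":0,"jaw":1},{"x":0.0028,"y":0.0322,"z":-0.0056,"turn":0,"jaw":1},{"x":-0.0026,"y":0.0327,"z":-0.0005,"turn":0,"jaw":1}]'
python3 - <<'E'
from plan import *
print(np.round(state()['joint_pos'],3),pt(10,.252))
z=.252
rows([pt(f,z) for f in range(23,66,13)]+[pt(62,.33)])
E
```

```text
time: 27.85
tcp_pos: [0.622, 0.0347, 0.2553]
tcp_rot: [[-0.72, -0.084, 0.688], [-0.102, 0.995, 0.014], [-0.686, -0.06, -0.725]]
wrist_force: [0.9, -3.3, 1.5]
finger_gap: 0.0008
grip_force: 1.5
[-1.081 -0.095  0.809  2.326  1.06   0.258  0.474] [0.62135028 0.03482498 0.252     ]
1 x [-0.001, 0.0324, 0.0096]
1 x [-0.0126, 0.0288, 0.0095]
1 x [-0.0168, 0.0245, 0.0139]
1 x [-0.0202, 0.019, 0.0175]
2 x [-0.0669, -0.0059, -0.0707]
```

```bash
python3 -m crank '[{"x":-0.001,"y":0.0324,"z":0.0096,"turn":0,"jaw":1},{"x":-0.0126,"y":0.0288,"z":0.0095,"turn":0,"jaw":1},{"x":-0.0168,"y":0.0245,"z":0.0139,"turn":0,"jaw":1},{"x":-0.0202,"y":0.019,"z":0.0175,"turn":0,"jaw":1},{"x":0,"y":0,"z":0,"turn":0,"jaw":1}]'
cat > wheel.py <<'E'
from h import *
def wheel(zmin=.235):
    im=get_image('top');P=cloud(im)
    w=(P[...,2]>zmin)&(P[...,2]<.295);f=im['frame'].astype(int)
    r=(f[...,0]>1.5*f[...,1])&(f[...,0]>1.5*f[...,2])&(f[...,0]>60)&(np.hypot(P[...,0]-.664,P[...,1]-.03)<.11)&(np.hypot(P[...,0]-.664,P[...,1]-.03)>.055)&w
    if r.sum():
        m=P[r].mean(0);print('red',r.sum(),m.round(3),'az rel press',np.degrees(np.arctan2(m[1]-.0302,m[0]-.664)-.1).round(1))
    hub=P[(np.hypot(P[...,0]-.664,P[...,1]-.03)<.015)];print('hub top z',np.median(hub[:,2]).round(4))
    return im
E
python3 - <<'E'
from plan import *
from wheel import *
wheel()
print(np.round(state()['joint_pos'],3),pt(62,.252),state()['tcp_pos'])
rows([pt(62,.33),pt(-40,.33,.056),pt(-40,.249,.056)])
E
```

```text
time: 28.35
tcp_pos: [0.6474, 0.0801, 0.2492]
tcp_rot: [[-0.723, -0.086, 0.686], [-0.107, 0.994, 0.012], [-0.683, -0.064, -0.728]]
wrist_force: [1.1, -0.3, 0.2]
finger_gap: 0.0005
grip_force: 0.0
red 27 [ 0.68  -0.047  0.271] az rel press -83.9
hub top z 0.2833
[-1.109  0.02   0.792  2.274  1.011  0.229  0.434] [0.64686457 0.07869348 0.252     ] [0.64677669 0.07913485 0.24889029]
3 x [-0.0462, -0.0047, -0.0492]
3 x [0.012, -0.0727, -0.0048]
3 x [0.0461, 0.0043, 0.0491]
```

```bash
python3 -m crank '[{"x":-0.0462,"y":-0.0047,"z":-0.0492,"turn":0,"jaw":1},{"x":-0.0462,"y":-0.0047,"z":-0.0492,"turn":0,"jaw":1},{"x":-0.0462,"y":-0.0047,"z":-0.0492,"turn":0,"jaw":1},{"x":0.012,"y":-0.0727,"z":-0.0048,"turn":0,"jaw":1},{"x":0.012,"y":-0.0727,"z":-0.0048,"turn":0,"jaw":1},{"x":0.012,"y":-0.0727,"z":-0.0048,"turn":0,"jaw":1},{"x":0.0461,"y":0.0043,"z":0.0491,"turn":0,"jaw":1},{"x":0.0461,"y":0.0043,"z":0.0491,"turn":0,"jaw":1},{"x":0.0461,"y":0.0043,"z":0.0491,"turn":0,"jaw":1}]'
python3 - <<'E'
from plan import *
print(np.round(state()['joint_pos'],3),pt(-40,.249,.056))
rows([pt(f,.247) for f in range(-27,66,13)]+[pt(62,.247),pt(62,.33),pt(-40,.33,.056),pt(-40,.245,.056)])
E
```

```text
time: 29.3
tcp_pos: [0.6388, -0.0128, 0.2498]
tcp_rot: [[-0.724, -0.081, 0.685], [-0.102, 0.995, 0.01], [-0.683, -0.062, -0.728]]
wrist_force: [1.2, -0.6, -1.5]
finger_gap: 0.0004
grip_force: 0.0
[-1.25  -0.076  1.128  2.308  0.851  0.166  0.786] [ 0.63996713 -0.00967266  0.249     ]
1 x [0.0171, 0.0316, -0.0092]
1 x [0.0075, 0.0305, -0.0096]
1 x [0.0022, 0.0324, -0.0048]
1 x [-0.0032, 0.0327, 0.0002]
1 x [-0.0085, 0.0313, 0.0053]
1 x [-0.0133, 0.0283, 0.0101]
1 x [-0.0175, 0.0238, 0.0144]
1 x [-0.0207, 0.0181, 0.0179]
1 x [0.0034, -0.0024, -0.0029]
3 x [-0.0472, -0.0043, -0.0504]
3 x [0.0116, -0.0728, -0.0047]
3 x [0.0483, 0.0044, 0.0516]
```

```bash
python3 -m crank '[{"x":0.0171,"y":0.0316,"z":-0.0092,"turn":0,"jaw":1},{"x":0.0075,"y":0.0305,"z":-0.0096,"turn":0,"jaw":1},{"x":0.0022,"y":0.0324,"z":-0.0048,"turn":0,"jaw":1},{"x":-0.0032,"y":0.0327,"z":0.0002,"turn":0,"jaw":1},{"x":-0.0085,"y":0.0313,"z":0.0053,"turn":0,"jaw":1},{"x":-0.0133,"y":0.0283,"z":0.0101,"turn":0,"jaw":1},{"x":-0.0175,"y":0.0238,"z":0.0144,"turn":0,"jaw":1},{"x":-0.0175,"y":0.0155,"z":0.015,"turn":0,"jaw":1},{"x":0,"y":0,"z":0,"turn":0,"jaw":1}]'
python3 - <<'E'
from plan import *
from wheel import *
wheel()
s=state();print(np.round(s['joint_pos'],3),pt(62,.247),s['tcp_pos'],s['wrist_force'])
im=get_image('side');save(im,'s11.png');find(im,['foot_face','wheel_hub','mark','jbox_center'],1)
rows([pt(62,.33),pt(-40,.33,.056),pt(-40,.243,.056)])
E
```

```text
time: 30.2
tcp_pos: [0.6476, 0.0817, 0.247]
tcp_rot: [[-0.724, -0.085, 0.685], [-0.107, 0.994, 0.011], [-0.682, -0.065, -0.729]]
wrist_force: [-0.2, 0.2, 0.0]
finger_gap: 0.0006
grip_force: 0.0
hub top z 0.2767
[-1.148  0.027  0.831  2.274  1.011  0.225  0.43 ] [0.64682325 0.07866832 0.247     ] [0.64721964 0.08104143 0.24701579] [-0.55733318  0.33714838 -0.58794657]
foot_face 0.54 [0.6585 0.0295 0.0532]
wheel_hub 0.93 [0.6589 0.0276 0.2586]
mark 0.93 [ 0.3967 -0.0034  0.0087]
jbox_center 0.8 [0.6619 0.0276 0.0372]
3 x [-0.047, -0.0058, -0.0503]
3 x [0.0118, -0.0727, -0.0047]
3 x [0.0494, 0.0046, 0.0528]
```

```bash
python3 -m crank '[{"x":-0.047,"y":-0.0058,"z":-0.0503,"turn":0,"jaw":1},{"x":-0.047,"y":-0.0058,"z":-0.0503,"turn":0,"jaw":1},{"x":-0.047,"y":-0.0058,"z":-0.0503,"turn":0,"jaw":1},{"x":0.0118,"y":-0.0727,"z":-0.0047,"turn":0,"jaw":1},{"x":0.0118,"y":-0.0727,"z":-0.0047,"turn":0,"jaw":1},{"x":0.0118,"y":-0.0727,"z":-0.0047,"turn":0,"jaw":1},{"x":0.0494,"y":0.0046,"z":0.0528,"turn":0,"jaw":1},{"x":0.0494,"y":0.0046,"z":0.0528,"turn":0,"jaw":1},{"x":0.0494,"y":0.0046,"z":0.0528,"turn":0,"jaw":1}]'
python3 - <<'E'
from plan import *
print(np.round(state()['joint_pos'],3),pt(-40,.243,.056))
rows([pt(f,.242) for f in range(-27,66,13)])
E
```

```text
time: 31.4
tcp_pos: [0.6401, -0.0127, 0.2538]
tcp_rot: [[-0.726, -0.079, 0.683], [-0.101, 0.995, 0.007], [-0.68, -0.064, -0.73]]
wrist_force: [0.6, 0.3, -0.4]
finger_gap: 0.0004
grip_force: 0.0
[-1.294 -0.101  1.157  2.299  0.892  0.201  0.752] [ 0.63988572 -0.00974268  0.243     ]
1 x [0.0351, 0.0328, 0.0049]
1 x [0.0076, 0.0304, -0.0097]
1 x [0.0022, 0.0324, -0.0049]
1 x [-0.0032, 0.0327, 0.0001]
1 x [-0.0085, 0.0313, 0.0052]
1 x [-0.0133, 0.0283, 0.01]
1 x [-0.0175, 0.0238, 0.0142]
1 x [-0.0208, 0.0182, 0.0178]
```

```bash
python3 -m crank '[{"x":0.025,"y":0.01,"z":0.014,"turn":0,"jaw":1},{"x":0.0101,"y":0.0228,"z":-0.0091,"turn":0,"jaw":1},{"x":0.0076,"y":0.0304,"z":-0.0097,"turn":0,"jaw":1},{"x":0.0022,"y":0.0324,"z":-0.0049,"turn":0,"jaw":1},{"x":-0.0032,"y":0.0327,"z":0.0001,"turn":0,"jaw":1},{"x":-0.0085,"y":0.0313,"z":0.0052,"turn":0,"jaw":1},{"x":-0.0133,"y":0.0283,"z":0.01,"turn":0,"jaw":1},{"x":-0.0175,"y":0.0238,"z":0.0142,"turn":0,"jaw":1},{"x":-0.0175,"y":0.0155,"z":0.015,"turn":0,"jaw":1},{"x":0,"y":0,"z":0,"turn":0,"jaw":1}]'
python3 - <<'E'
from plan import *
from wheel import *
wheel(.23)
s=state();print(np.round(s['joint_pos'],3),pt(62,.242),s['tcp_pos'],s['wrist_force'])
im=get_image('side');save(im,'s12.png');find(im,['foot_face','wheel_hub','mark','jbox_center'],1)
rows([pt(62,.33),pt(-40,.33,.056),pt(-40,.238,.056)])
a=[cv2.resize(cv2.imread(f'pics/{n}.png')[190:270,200:280],(400,400),interpolation=2) for n in('side9','s12')]
cv2.imwrite('pics/c12.png',np.hstack(a))
E
```

```text
time: 32.4
tcp_pos: [0.6484, 0.0827, 0.2434]
tcp_rot: [[-0.724, -0.084, 0.684], [-0.106, 0.994, 0.01], [-0.681, -0.066, -0.729]]
wrist_force: [-0.2, -0.1, 0.6]
finger_gap: 0.0006
grip_force: 0.0
red 29 [0.656 0.111 0.26 ] az rel press 90.2
hub top z 0.2732
[-1.241  0.04   0.935  2.278  1.009  0.207  0.429] [0.64680695 0.0786386  0.242     ] [0.64803695 0.08185045 0.24344982] [-0.13940042  0.95101516  0.06315876]
foot_face 0.4 [0.6602 0.0322 0.0484]
wheel_hub 0.56 [0.6587 0.0291 0.2544]
mark 0.93 [0.6614 0.0284 0.0305]
jbox_center 0.59 [ 0.6106 -0.3329  0.0023]
3 x [-0.0484, -0.0064, -0.0529]
3 x [0.0118, -0.0727, -0.0046]
3 x [0.0522, 0.0049, 0.0559]
```

View pics/c12.png

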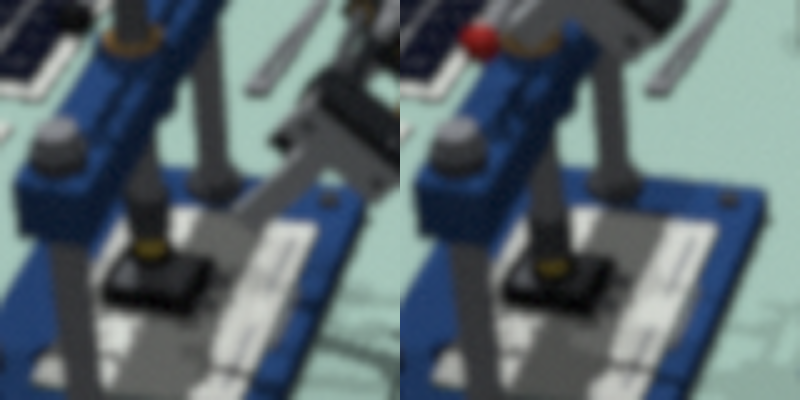

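The side crops show the foot down on or almost on the box, with the yellow stem at (550,267), and the wheel turned about 271° so far. I'll quantify the squeeze from the yellow area and prepare stroke 4.

```bash
cat > yel.py <<'E'
import cv2,numpy as np
def yel(f):
    a=cv2.imread('pics/'+f)[225:255,220:240].astype(float)
    s=np.clip(np.minimum(a[...,2],a[...,1])-a[...,0],0,None);s[s<8]=0
    v=s.sum(1);print(f,'sum',s.sum().round(),'rows',v.round().astype(int).tolist(),'centroid',(v@np.arange(30)/v.sum()+225).round(2))
E
python3 -c "
from yel import *
for f in('side0.png','side7.png','side9.png','s10.png','s11.png','s12.png'): yel(f)"
python3 -m crank '[{"x":-0.0484,"y":-0.0064,"z":-0.0529,"turn":0,"jaw":1},{"x":-0.0484,"y":-0.0064,"z":-0.0529,"turn":0,"jaw":1},{"x":-0.0484,"y":-0.0064,"z":-0.0529,"turn":0,"jaw":1},{"x":0.0118,"y":-0.0727,"z":-0.0046,"turn":0,"jaw":1},{"x":0.0118,"y":-0.0727,"z":-0.0046,"turn":0,"jaw":1},{"x":0.0118,"y":-0.0727,"z":-0.0046,"turn":0,"jaw":1},{"x":0.0522,"y":0.0049,"z":0.0559,"turn":0,"jaw":1},{"x":0.0522,"y":0.0049,"z":0.0559,"turn":0,"jaw":1},{"x":0.0522,"y":0.0049,"z":0.0559,"turn":0,"jaw":1}]'
python3 - <<'E'
from plan import *
print(np.round(state()['joint_pos'],3),pt(-40,.238,.056))
rows([pt(f,.238) for f in range(-27,66,13)])
E
```

```text
side0.png sum 638.0 rows [0, 0, 0, 0, 0, 0, 0, 0, 0, 0, 0, 0, 45, 135, 187, 163, 67, 0, 0, 0, 0, 25, 16, 0, 0, 0, 0, 0, 0, 0] centroid 239.59
side7.png sum 656.0 rows [0, 0, 0, 0, 0, 0, 0, 0, 0, 0, 0, 0, 38, 147, 222, 175, 74, 0, 0, 0, 0, 0, 0, 0, 0, 0, 0, 0, 0, 0] centroid 239.15
side9.png sum 658.0 rows [0, 0, 0, 0, 0, 0, 0, 0, 0, 0, 0, 0, 38, 144, 202, 185, 89, 0, 0, 0, 0, 0, 0, 0, 0, 0, 0, 0, 0, 0] centroid 239.22
s10.png sum 646.0 rows [0, 0, 0, 0, 0, 0, 0, 0, 0, 0, 0, 0, 46, 134, 196, 181, 89, 0, 0, 0, 0, 0, 0, 0, 0, 0, 0, 0, 0, 0] centroid 239.21
s11.png sum 646.0 rows [0, 0, 0, 0, 0, 0, 0, 0, 0, 0, 0, 0, 0, 0, 0, 63, 168, 198, 156, 61, 0, 0, 0, 0, 0, 0, 0, 0, 0, 0] centroid 241.98
s12.png sum 481.0 rows [0, 0, 0, 0, 0, 0, 0, 0, 0, 0, 0, 0, 0, 0, 0, 0, 9, 111, 174, 133, 54, 0, 0, 0, 0, 0, 0, 0, 0, 0] centroid 243.23
time: 33.6
tcp_pos: [0.6399, -0.0122, 0.2484]
tcp_rot: [[-0.726, -0.078, 0.683], [-0.1, 0.995, 0.007], [-0.68, -0.063, -0.73]]
wrist_force: [1.2, -0.3, -0.2]
finger_gap: 0.0006
grip_force: 0.0
[-1.391 -0.114  1.249  2.306  0.984  0.204  0.666] [ 0.6398691 -0.009747   0.238    ]
1 x [0.0326, 0.0313, 0.0026]
1 x [0.0076, 0.0304, -0.0097]
1 x [0.0023, 0.0324, -0.0049]
1 x [-0.0032, 0.0327, 0.0001]
1 x [-0.0085, 0.0313, 0.0052]
1 x [-0.0133, 0.0283, 0.01]
1 x [-0.0175, 0.0239, 0.0142]
1 x [-0.0208, 0.0182, 0.0178]
```

```bash
python3 -m crank '[{"x":0.0225,"y":0.009,"z":0.0116,"turn":0,"jaw":1},{"x":0.0101,"y":0.0223,"z":-0.009,"turn":0,"jaw":1},{"x":0.0076,"y":0.0304,"z":-0.0097,"turn":0,"jaw":1},{"x":0.0023,"y":0.0324,"z":-0.0049,"turn":0,"jaw":1},{"x":-0.0032,"y":0.0327,"z":0.0001,"turn":0,"jaw":1},{"x":-0.0085,"y":0.0313,"z":0.0052,"turn":0,"jaw":1},{"x":-0.0115,"y":0.0245,"z":0.0087,"turn":0,"jaw":1},{"x":0,"y":0,"z":0,"turn":0,"jaw":1},{"x":0,"y":0,"z":0,"turn":0,"jaw":1}]'
python3 - <<'E'
from plan import *
from wheel import *
from yel import yel
wheel(.225)
im=get_image('side');save(im,'s13.png');yel('s13.png');find(im,['foot_face','wheel_hub'],1)
p=np.array(state()['tcp_pos']);print(state()['wrist_force'])
rows([p+[-.004,-.015,0],p+[-.004,-.015,.09]])
E
```

```text
time: 34.5
tcp_pos: [0.6302, 0.0623, 0.2394]
tcp_rot: [[-0.725, -0.082, 0.684], [-0.104, 0.995, 0.008], [-0.681, -0.065, -0.73]]
wrist_force: [0.6, -0.1, 0.0]
finger_gap: 0.0003
grip_force: 0.0
red 27 [0.732 0.074 0.258] az rel press 26.9
hub top z 0.2672
s13.png sum 185.0 rows [0, 0, 0, 0, 0, 0, 0, 0, 0, 0, 0, 0, 0, 0, 0, 0, 0, 0, 72, 81, 32, 0, 0, 0, 0, 0, 0, 0, 0, 0] centroid 243.78
foot_face 0.44 [0.662  0.0317 0.048 ]
wheel_hub 0.72 [0.66   0.0277 0.2482]
[ 0.2190587  -0.58199005  0.12337871]
1 x [0.0111, -0.0365, -0.0071]
3 x [-0.051, -0.0048, -0.0547]
```

```bash
python3 -m crank '[{"x":0.0111,"y":-0.0365,"z":-0.0071,"turn":0,"jaw":1},{"x":-0.051,"y":-0.0048,"z":-0.0547,"turn":0,"jaw":1},{"x":-0.051,"y":-0.0048,"z":-0.0547,"turn":0,"jaw":1},{"x":-0.051,"y":-0.0048,"z":-0.0547,"turn":0,"jaw":1},{"x":0.03,"y":0,"z":-0.1,"turn":0,"jaw":1},{"x":0,"y":0,"z":0,"turn":0,"jaw":1},{"x":0,"y":0,"z":0,"turn":0,"jaw":1}]'
python3 - <<'E'
from wheel import *
from yel import yel
wheel(.225)
im=get_image('side');save(im,'s14.png');yel('s14.png');find(im,['jbox_center','glands','mark','foot_face'],1)
im=get_image('top');find(im,['flux_bottle','cutters','tape_roll','screwdriver','dispenser','multimeter','tweezers'],1)
a=cv2.imread('pics/s14.png')[140:290,160:320];cv2.imwrite('pics/c14.png',cv2.resize(a,(640,600),interpolation=2))
E
```

```text
time: 35.4
tcp_pos: [0.5897, 0.0441, 0.3506]
tcp_rot: [[-0.725, -0.08, 0.684], [-0.101, 0.995, 0.01], [-0.681, -0.061, -0.729]]
wrist_force: [-0.0, 0.3, 0.2]
finger_gap: 0.0004
grip_force: 0.0
red 27 [0.732 0.074 0.258] az rel press 26.9
hub top z 0.2674
s14.png sum 162.0 rows [0, 0, 0, 0, 0, 0, 0, 0, 0, 0, 0, 0, 0, 0, 0, 0, 0, 0, 63, 80, 19, 0, 0, 0, 0, 0, 0, 0, 0, 0] centroid 243.73
jbox_center 0.8 [0.6614 0.03   0.0376]
glands 0.81 [0.6214 0.0267 0.0347]
mark 0.88 [0.3966 0.0011 0.0068]
foot_face 0.42 [0.6584 0.0308 0.0491]
flux_bottle 0.64 [ 6.059e-01 -3.349e-01 -1.000e-04]
cutters 0.48 [4.159e-01 2.052e-01 4.000e-04]
tape_roll 0.65 [ 0.4156 -0.2225 -0.0063]
screwdriver 0.78 [0.7001 0.3707 0.0027]
dispenser 0.79 [ 0.5869  0.5099 -0.0007]
multimeter 0.61 [ 5.635e-01 -4.823e-01  1.000e-04]
tweezers 0.41 [ 7.096e-01 -3.010e-01 -6.000e-04]
```

View pics/c14.png

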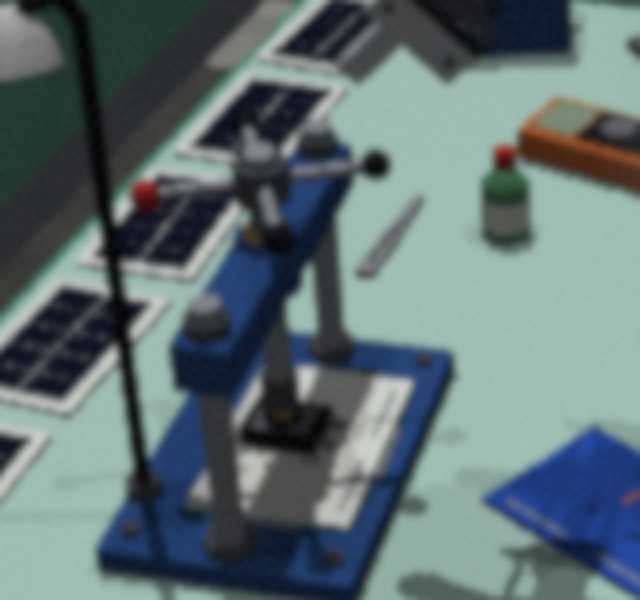

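The picture shows the box at (287,425) clamped under the foot, with only a thin band of yellow left. The hand is clear of the press and the bystanders lie where they were, so I'm handing in.

```bash
python3 -c "
from rig import *
print(close_job())"
```

```text
the job is handed in; nothing more can be done
None
```

The job is handed in (no verdict came back): the junction box stands on the marks, glands to the front, clamped with the spring squeezed an estimated 6 mm (judged from how much yellow stem still shows), and the other items still measured in place.

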